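# Change the nozzle of the clay extruder

### The arm

A 6-joint arm with a two-finger parallel gripper is mounted at the origin on a cart in front of the work surface, level with it; the furniture and walls round the work are solid. World frame = base frame: x ahead of the robot, y to its left, z up, the work surface at z = 0. Lengths are in mm, angles in rad, forces in N, time in s.
With the tool pointing down it reaches from about 300 to 775 mm from the base axis. Payload 14.6 kg.
Tool frame: the origin (TCP) lies midway between the tips of the shut fingers; the grasp point (between the pads) lies 19 mm behind it; y points along the fingers, z is the direction in which the jaws open and shut, and the axes are right-handed (so a half turn about y gives the same grasp; the last joint's range is limited). The gripper opens to 94 mm and grips with 3 to 60 N. Pads are 16 mm wide; open, the fingers measure 119 mm over their backs; the gripper's body (75 mm by 177 mm) begins 78 mm behind the grasp point.
Start: joints at [1.21, 0.3, 1.521, -0, 1.321, -0.067], TCP at [159.273, 526.423, 183.046] pointing down, gripper open.
Joint ranges: [-3.03, 3.03], [-0.79, 2.21], [0.23, 2.52], [-1.04, 4.18], [0, 3.07], [-2.55, 2.55]. Speed limits (rad/s): [2.22, 2.22, 2.57, 3.14, 3.14, 3.14].

### API

Orientations are given as [roll, pitch, yaw] about the fixed x, y, z axes, in that order (R = Rz(yaw) Ry(pitch) Rx(roll)).
In Python, from cell import manip gives the robot as it stands.
- The arm moves only by the tool play_rows, never from a script. Its argument "series" is a list of rows, each a list of 3 entries, a list of its own where there are three numbers: the shift along the tool's x, y, z in m, then the turn about the tool's y in rad, then the closure, from 0 (fully open) to 1 (shut). In form: [[[dx, dy, dz], twist, grip], ...]. A call has 1 to 20 rows; each row is the pose to reach, as a shift and turn from the pose measured when the call began, along the tool's axes at that moment; what a row does not reach only later rows make up. A row lasts 1/10 s, in which the tool goes at most 50 mm and 8.59 degrees, less where a joint would pass 70% of its speed; a pose out of reach is approached as far as the arm can. A call with a gripper value outside its range is refused whole. The fingers move at their own pace and stop on an object; "squeeze" is the grip in N (left out, the last holds). Time passes only in rows, so rows that repeat a pose let the fingers close. It gives the time, the measured TCP pose, the force and the opening at its end, in the units of the state.
- manip.read_state(): the state, without advancing time (a new reading comes with each control period).
- manip.camera(name): name is "side" or "top"; returns the picture (480x640x3 uint8, red, green, blue); there is no depth.
- manip.camera_params(name): a dict with "K" (3x3 intrinsics, pixels), "rvec" (rotation vector, rad) and "tvec" (3), from world to camera coordinates, as OpenCV has them. Camera axes: x right, y down, z forward; pixel columns grow to the right and rows downward; lengths in mm; the calibration is good to about 2 mm. A picture is of the moment at which its call begins. camera_params takes no time and is no camera call.
- manip.sign_off(): hands the job in, once; it reports no verdict.
The state is a dict: "clock": time; "joints": joint angles; "qd": joint speeds; "effort": joint torques, N m; "eef_pos": TCP position; "eef_rot": TCP orientation; "wrist_force": force on the tool from outside, world axes, zero at the start; "moment": the same for the moment, N m; "finger_gap": finger opening in mm.
Only numpy, scipy, OpenCV 4.12 (cv2) and the standard library are available. Lean on these libraries where they do the work, as an engineer would, in place of code of your own. Each camera call takes 0.05 s, during which the arm holds its last target. There are 200 camera calls.

### The job

Change the clay extruder over to its square nozzle: slip the collar off, take out the nozzle that is fitted, seat the square nozzle in the barrel's mouth and put the collar back on over it, fully down. The nozzle you took out goes into the rack, so that the rack is full again and every nozzle sits flush in its hole; use the rubber mat to set parts down on the way.

Things in the scene. Friction and masses are not known exactly. Their poses are not given: they have to be found in the camera images.
- collar_center (a point): fluted steel collar, 66 mm outside diameter, 22 high, 0.15 kg: skirt 16 mm deep, 60 inside; on top an inward lip 6 thick with a 42 mm opening. No thread, slips straight up and off; grip across the outside. Point: its centre, 11 mm above its lower edge, z up. At the start it is on the extruder, lip lying on the fitted nozzle's flange, its centre 1 mm above the rim
- nozzle_round_center (a point): brass nozzle, 52 mm high, 0.12 kg. From below: tapered round spigot 12 high (30 to 37 mm diameter), flange 48 diameter 6 thick, snout 34 high to grip by: round, 28 mm across. Point: its centre, 26 mm above the spigot's bottom, 8 above the flange's top, z up. Seated, flange on the rim, centre 14 mm above the rim; it also stands on its spigot on a flat surface
- nozzle_hex_center (a point): brass nozzle, 52 mm high, 0.12 kg. From below: tapered round spigot 12 high (30 to 37 mm diameter), flange 48 diameter 6 thick, snout 34 high to grip by: six-sided, 28 mm over flats, 32 over corners (corners on x, flats facing y). Point: its centre, 26 mm above the spigot's bottom, 8 above the flange's top, z up. Seated, flange on the rim, centre 14 mm above the rim; it also stands on its spigot on a flat surface
- nozzle_slot_center (a point): brass nozzle, 52 mm high, 0.12 kg. From below: tapered round spigot 12 high (30 to 37 mm diameter), flange 48 diameter 6 thick, snout 34 high to grip by: flat oblong, 30 mm along x by 13 along y. Point: its centre, 26 mm above the spigot's bottom, 8 above the flange's top, z up. Seated, flange on the rim, centre 14 mm above the rim; it also stands on its spigot on a flat surface
- nozzle_square_center (a point): brass nozzle, 52 mm high, 0.12 kg. From below: tapered round spigot 12 high (30 to 37 mm diameter), flange 48 diameter 6 thick, snout 34 high to grip by: square, 23 by 23 mm, flats facing x and y. Point: its centre, 26 mm above the spigot's bottom, 8 above the flange's top, z up. Seated, flange on the rim, centre 14 mm above the rim; it also stands on its spigot on a flat surface
- extruder_mouth (a point): clay extruder: fixed upright aluminium barrel on a 110 mm square steel plate, 100 mm high, 56 mm outside diameter, narrowing over the last 7 mm to 48 at the rim, hole 40 mm diameter. Point: centre of the mouth at rim level, z up
- rack_seat_1 (a point): hole 1 of 3 in the fixed plywood nozzle rack (top board 85 mm along its x, 270 along its y, 100 mm above the bench; holes 40 mm diameter in a row along y, 85 apart, hole 1 at the +y end). Point: centre of the hole at the board's top, axes as the rack's. At the start every hole holds a nozzle
- rack_seat_2 (a point): hole 2 of 3 in the fixed plywood nozzle rack (top board 85 mm along its x, 270 along its y, 100 mm above the bench; holes 40 mm diameter in a row along y, 85 apart, hole 1 at the +y end). Point: centre of the hole at the board's top, axes as the rack's. At the start every hole holds a nozzle
- rack_seat_3 (a point): hole 3 of 3 in the fixed plywood nozzle rack (top board 85 mm along its x, 270 along its y, 100 mm above the bench; holes 40 mm diameter in a row along y, 85 apart, hole 1 at the +y end). Point: centre of the hole at the board's top, axes as the rack's. At the start every hole holds a nozzle
- mat_top (a point): empty black rubber mat, 220 mm along its x, 150 along its y, 4 thick, fixed on the bench: free place to set parts down. Point: centre of its top face

How it is judged (in metres and radians):
On the way, in this order (a step that is already met when the one before it is completed fails the run):
1. the collar has been taken off the extruder (horizontal distance between collar_center and extruder_mouth above 0.09 m), for 0.2 s.
2. the square nozzle is seated in the extruder's mouth while the collar is still off (horizontal distance between nozzle_square_center and extruder_mouth below 0.006 m and z of nozzle_square_center in the frame of extruder_mouth between 0.01 and 0.018 m and angle between nozzle_square_center's own z axis and vertical below 0.1 rad and horizontal distance between collar_center and extruder_mouth above 0.05 m), for 0.2 s.
At the end, for the whole second after the job is handed in: Square nozzle seated in the extruder's mouth, collar on over it with its centre 3 mm below to 5 mm above the rim; round, hexagonal and oblong nozzles each seated in any hole of the rack. All within 6 mm of their axes, nozzles within 4 mm of seated height, upright within 0.1 rad (horizontal distance between each of nozzle_square_center, collar_center and extruder_mouth below 0.006 m and z of nozzle_square_center in the frame of extruder_mouth between 0.01 and 0.018 m and angle between each of nozzle_square_center, collar_center's own z axis and vertical below 0.1 rad and ((horizontal distance between nozzle_round_center and rack_seat_1 below 0.006 m and z of nozzle_round_center in the frame of rack_seat_1 between 0.01 and 0.018 m and angle between nozzle_round_center's own z axis and vertical below 0.1 rad) or (horizontal distance between nozzle_round_center and rack_seat_2 below 0.006 m and z of nozzle_round_center in the frame of rack_seat_2 between 0.01 and 0.018 m and angle between nozzle_round_center's own z axis and vertical below 0.1 rad) or (horizontal distance between nozzle_round_center and rack_seat_3 below 0.006 m and z of nozzle_round_center in the frame of rack_seat_3 between 0.01 and 0.018 m and angle between nozzle_round_center's own z axis and vertical below 0.1 rad)) and ((horizontal distance between nozzle_hex_center and rack_seat_1 below 0.006 m and z of nozzle_hex_center in the frame of rack_seat_1 between 0.01 and 0.018 m and angle between nozzle_hex_center's own z axis and vertical below 0.1 rad) or (horizontal distance between nozzle_hex_center and rack_seat_2 below 0.006 m and z of nozzle_hex_center in the frame of rack_seat_2 between 0.01 and 0.018 m and angle between nozzle_hex_center's own z axis and vertical below 0.1 rad) or (horizontal distance between nozzle_hex_center and rack_seat_3 below 0.006 m and z of nozzle_hex_center in the frame of rack_seat_3 between 0.01 and 0.018 m and angle between nozzle_hex_center's own z axis and vertical below 0.1 rad)) and ((horizontal distance between nozzle_slot_center and rack_seat_1 below 0.006 m and z of nozzle_slot_center in the frame of rack_seat_1 between 0.01 and 0.018 m and angle between nozzle_slot_center's own z axis and vertical below 0.1 rad) or (horizontal distance between nozzle_slot_center and rack_seat_2 below 0.006 m and z of nozzle_slot_center in the frame of rack_seat_2 between 0.01 and 0.018 m and angle between nozzle_slot_center's own z axis and vertical below 0.1 rad) or (horizontal distance between nozzle_slot_center and rack_seat_3 below 0.006 m and z of nozzle_slot_center in the frame of rack_seat_3 between 0.01 and 0.018 m and angle between nozzle_slot_center's own z axis and vertical below 0.1 rad)) and z of collar_center in the frame of extruder_mouth between -0.003 and 0.005 m); the robot touches nothing.
It also fails if it takes over 150 s, if anything falls off the work surface, if the arm or the gripper's body presses on something with over 40 N, if the wrist force passes 120 N, or if a joint passes its speed limit or range.

## Working session

There is one attempt and no reset: what is moved stays moved. The work goes in short steps, Python scripts to look and compute and a tool call to move; the robot and the scene stay as the last step left them, time stands still between calls to the robot, and variables do not carry over. Pictures are saved under pics/ and viewed, about 12 in all and at most 16, crops included, and the job is handed in when it is done.

Besides the shell and the picture viewer there is one more tool, called after "Emit:" as a command line: name --argument value ..., lists and objects as JSON in quotes. play_rows: Moves the arm, as the interface text tells. Its arguments: {"type":"object","properties":{"series":{"type":"array","items":{"type":"array"}},"squeeze":{"type":"number"}},"required":["series"]}

```bash
ls; mkdir -p pics
python3 - <<'E'
from cell import manip
import cv2
print(manip.read_state())
for n in("top","side"):
    im=manip.camera(n); cv2.imwrite(f"pics/{n}0.png",im[:,:,::-1]); print(n,manip.camera_params(n))
E
```

```text
pics
{'clock': 0.0, 'joints': array([ 1.21040645e+00,  3.00506307e-01,  1.52161499e+00,  1.88322272e-05,
        1.32068221e+00, -6.66024951e-02]), 'qd': array([-9.21131485e-04,  9.45169515e-04,  1.72997970e-04, -8.23811104e-05,
       -4.70675987e-04, -4.04683304e-04]), 'effort': array([-7.48571620e-04, -5.31818676e+01, -3.52739418e+01,  7.08112679e-02,
        2.44912470e-02, -1.01363171e-04]), 'eef_pos': array([159.1616657 , 526.15373509, 182.45269057]), 'eef_rot': array([-1.57200328e+00,  9.87863636e-05, -2.93792110e-01]), 'wrist_force': array([-0.09419059,  0.77327235,  0.82047026]), 'moment': array([-0.00561435, -0.02414873,  0.01155722]), 'finger_gap': 93.93572943479026}
top {'K': array([[623.34137622,   0.        , 311.6984088 ],
       [  0.        , 623.34137622, 241.34479454],
       [  0.        ,   0.        ,   1.        ]]), 'rvec': array([ 2.19724687, -2.20526929,  0.08611222]), 'tvec': array([  11.08797545,  516.12953199, 1387.81054986])}
side {'K': array([[557.50131511,   0.        , 322.00948901],
       [  0.        , 557.50131511, 247.47607506],
       [  0.        ,   0.        ,   1.        ]]), 'rvec': array([ 2.60593943,  0.34258656, -0.10483524]), 'tvec': array([-500.09790981,  -56.31776334, 1415.40577644])}
```

View pics/top0.png

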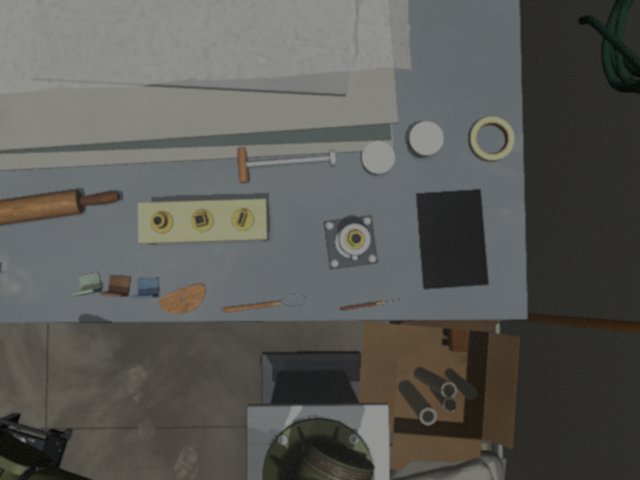

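View pics/side0.png

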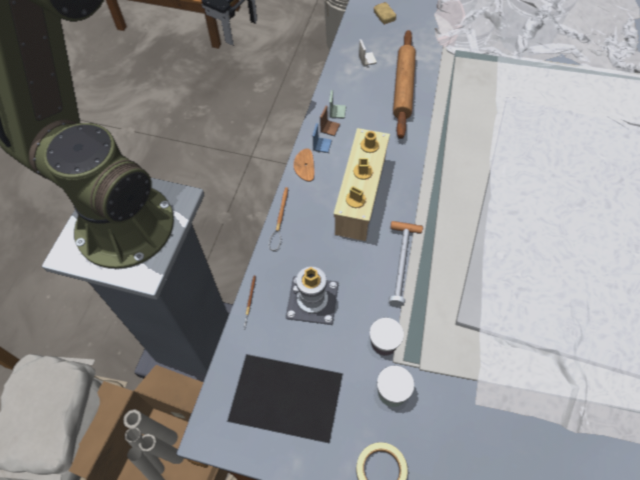

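The top view has the rack at (203,221), the extruder at (352,241) and the mat at (452,239). The side view has the rack at (362,180), the extruder at (312,290) and the mat at (286,397). I'll zoom in on the rack and extruder next.

```bash
cat > h.py <<'E'
import numpy as np, cv2
from cell import manip
def cam(n):
    p=manip.camera_params(n); R=cv2.Rodrigues(p["rvec"])[0]; return p["K"],R,p["tvec"]
def ray(n,uv):
    K,R,t=cam(n); d=R.T@np.linalg.solve(K,[uv[0],uv[1],1.]); return -R.T@t,d
def onz(n,uv,z):
    c,d=ray(n,uv); return c+d*(z-c[2])/d[2]
def proj(n,P):
    p=manip.camera_params(n); return cv2.projectPoints(np.float64(P).reshape(-1,1,3),p["rvec"],p["tvec"],p["K"],None)[0][:,0]
def tri(a,b):
    (c1,d1),(c2,d2)=ray("top",a),ray("side",b)
    s=np.linalg.lstsq(np.c_[d1,-d2],c2-c1,rcond=None)[0]; p,q=c1+s[0]*d1,c2+s[1]*d2
    return (p+q)/2,np.linalg.norm(p-q)
def crop(im,x,y,w,h,k): return cv2.resize(im[y:y+h,x:x+w],None,fx=k,fy=k,interpolation=cv2.INTER_CUBIC)
E
python3 - <<'E'
from h import *
a=cv2.imread("pics/top0.png");b=cv2.imread("pics/side0.png")
A=crop(a,130,185,145,65,5.5); B=np.hstack([crop(a,315,205,75,70,5),crop(b,275,255,75,70,5)])
cv2.imwrite("pics/c1.png",A); cv2.imwrite("pics/c2.png",B)
# masks: mat
for n,im,z in(("top",a,4),("side",b,4)):
    m=(im.max(2)<40).astype(np.uint8); m=cv2.morphologyEx(m,cv2.MORPH_OPEN,np.ones((3,3)))
    N,l,s,c=cv2.connectedComponentsWithStats(m)
    for i in range(1,N):
        if 2000<s[i][4]<20000:
            r=cv2.minAreaRect(np.argwhere(l==i)[:,::-1].astype(np.float32)); 
            print(n,s[i],onz(n,r[0],z).round(1),[onz(n,p,z)[:2].round(0) for p in cv2.boxPoints(r)])
hsv=cv2.cvtColor(a,cv2.COLOR_BGR2HSV)
for q in((162,215),(154,222),(355,231),(145,205),(353,226)): print(q,hsv[q[1],q[0]])
E
```

```text
top [ 422  190   65   97 4609] [ 522.3 -311.     4. ] [array([ 624., -234.]), array([ 634., -377.]), array([ 421., -388.]), array([ 411., -246.])]
top [ 430  332   58  106 2072] [ 196.5 -322.3    4. ] [array([  86., -252.]), array([ 320., -278.]), array([ 309., -393.]), array([  74., -367.])]
top [ 272  370   85   34 2514] [191.4   5.2   4. ] [array([229.,  99.]), array([227., -89.]), array([154., -89.]), array([156.,  99.])]
top [   0  423   87   57 2406] [ 55.4 603.8   4. ] [array([117., 699.]), array([115., 511.]), array([ -6., 509.]), array([ -4., 696.])]
(162, 215) [ 23 114 107]
(154, 222) [ 24 110  86]
(355, 231) [ 24 116 127]
(145, 205) [ 31  52 147]
(353, 226) [ 40   5 148]
```

View pics/c1.png

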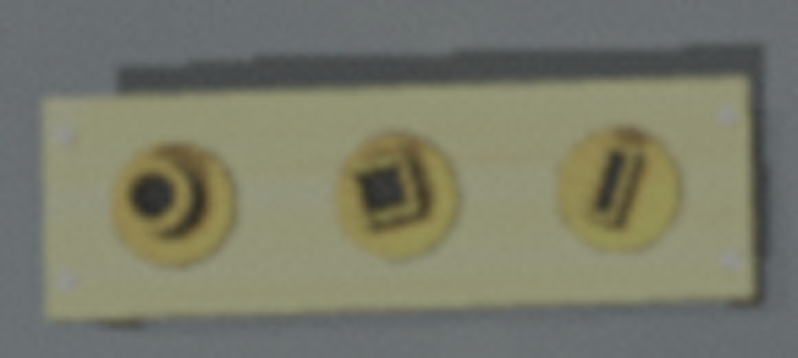

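View pics/c2.png

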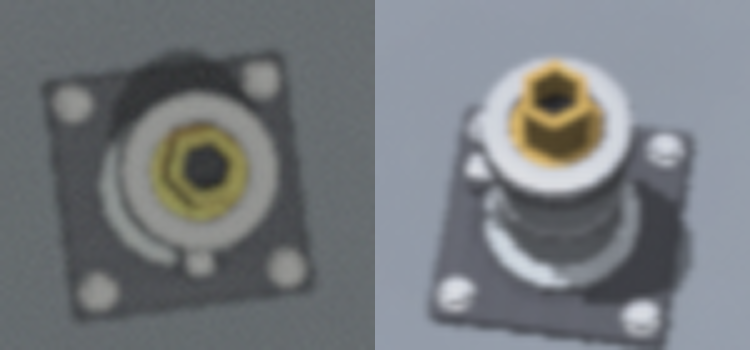

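The hex nozzle is fitted. In the rack, from the +y end, are the round, square and slot nozzles.

```bash
cat > m.py <<'E'
from h import *
import sys
def blobs(im,m,lo,hi,roi):
    mm=np.zeros_like(m); x,y,w,h=roi; mm[y:y+h,x:x+w]=m[y:y+h,x:x+w]
    out=[]
    for c in cv2.findContours(mm,cv2.RETR_EXTERNAL,cv2.CHAIN_APPROX_NONE)[0]:
        h_=cv2.convexHull(c)
        if lo<cv2.contourArea(h_)<hi: out.append(c)
    return out
if __name__=="__main__":
    a=cv2.imread("pics/top0.png");b=cv2.imread("pics/side0.png")
    ha,hb=[cv2.cvtColor(i,cv2.COLOR_BGR2HSV) for i in(a,b)]
    # flanges top view
    m=((ha[...,1]>80)&(ha[...,0]>15)&(ha[...,0]<35)).astype(np.uint8)
    for c in blobs(a,m,150,900,(135,195,140,55)):
        (u,v),r=cv2.minEnclosingCircle(c); print("top flange",round(u,1),round(v,1),r,onz("top",(u,v),106).round(1), r*2*2.05)
    # rack board
    for n,h,roi in(("top",ha,(120,180,160,75)),("side",hb,(325,120,70,125))):
        m=((h[...,1]>(30 if n=="top" else 50))&(h[...,0]>15)&(h[...,0]<45)&(h[...,2]>(0 if n=="top" else 120))).astype(np.uint8)
        for c in blobs(None,m,2000,20000,roi):
            r=cv2.minAreaRect(c); q=cv2.approxPolyDP(cv2.convexHull(c),5,True)[:,0]
            print(n,"board",onz(n,r[0],100).round(1),[onz(n,p,100)[:2].round(0) for p in q])
    # collar discs
    for n,im,h,roi,t in(("top",a,ha,(325,210,60,55),95),("side",b,hb,(290,260,45,45),150)):
        g=cv2.cvtColor(im,cv2.COLOR_BGR2GRAY)
        x,y,w,hh=roi
        e=cv2.HoughCircles(cv2.resize(g[y:y+hh,x:x+w],None,fx=4,fy=4,interpolation=cv2.INTER_CUBIC),cv2.HOUGH_GRADIENT,1,40,param1=80,param2=15,minRadius=50,maxRadius=75)
        if e is not None:
            for u,v,r in e[0][:3]:
                p=(x+u/4-.375,y+v/4-.375); print(n,"collar",p,r/4,onz(n,p,112).round(1))
    # predictions
E
python3 m.py
```

```text
top flange 161.1 221.4 11.255620956420898 [553.6 326.8 106. ] 46.14804592132568
top flange 201.6 220.1 11.24827766418457 [556.2 242.2 106. ] 46.11793842315674
top flange 242.1 219.2 11.227447509765625 [558.  157.2 106. ] 46.03253479003906
top board [555.6 241.5 100. ] [array([599., 107.]), array([516., 105.]), array([513., 376.]), array([593., 375.])]
side board [557.8 233.3 100. ] [array([515., 370.]), array([593., 362.]), array([601., 109.]), array([522., 106.])]
top collar (np.float32(354.75), np.float32(238.75)) 15.45 [515.7 -79.2 112. ]
side collar (np.float32(310.75), np.float32(280.0)) 14.1 [515.8 -80.5 112. ]
```

The flange spacing measures 85 mm and both cameras agree on the collar to about 1 mm. Next I'll get the snout yaws and write a helper that converts a target into move units.

```bash
cat >> h.py <<'E'
from scipy.spatial.transform import Rotation as Ro
def to(*targets):
    s=manip.read_state(); R=Ro.from_euler("xyz",s["eef_rot"]).as_matrix()
    print("t",round(s["clock"],1),"pos",s["eef_pos"].round(1),"rot",s["eef_rot"].round(3),"gap",round(s["finger_gap"],1),"F",s["wrist_force"].round(1),"j",s["joints"].round(2))
    for t in targets:
        d=R.T@(np.array(t[:3])-s["eef_pos"]); tw=s["eef_rot"][2]-t[3]; tw=(tw+np.pi)%(2*np.pi)-np.pi
        print(t,"->",(d/1000).round(4),"twist",round(tw,3))
E
python3 - <<'E'
from h import *
a=cv2.imread("pics/top0.png")
for nm,(x,y,w,h) in dict(square=(190,208,18,17),hex=(345,228,22,20)).items():
    g=cv2.resize(cv2.cvtColor(a[y:y+h,x:x+w],cv2.COLOR_BGR2GRAY),None,fx=8,fy=8,interpolation=cv2.INTER_CUBIC)
    m=(g<62).astype(np.uint8)
    c=max(cv2.findContours(m,0,cv2.CHAIN_APPROX_NONE)[0],key=cv2.contourArea)
    M=cv2.moments(c); k=4 if nm=="square" else 6
    p=c[:,0]-np.array([M["m10"],M["m01"]])/M["m00"]; th=np.arctan2(-p[:,1],p[:,0]); r=np.hypot(*p.T)
    z=(r*np.exp(1j*k*th)).mean(); print(nm,cv2.contourArea(c)/64,"corner dir in image (deg, mod)",np.degrees(np.angle(z)/k),360/k,abs(z)/r.mean(), cv2.minAreaRect(c))
to((516,-80,260,-1.571))
E
```

```text
square 33.203125 corner dir in image (deg, mod) -29.658888282276916 90.0 0.16951526700335973 ((74.23530578613281, 90.94119262695312), (48.9921989440918, 49.47726821899414), 75.96376037597656)
hex 43.109375 corner dir in image (deg, mod) 16.76590036952965 60.0 0.0466683253345174 ((90.23664855957031, 84.54270935058594), (57.209144592285156, 62.45878601074219), 17.354022979736328)
t 0.1 pos [159.2 526.2 182.6] rot [-1.572  0.    -0.294] gap 93.8 F [-0.3 -0.   0.4] j [ 1.21  0.3   1.52  0.    1.32 -0.07]
(516, -80, 260, -1.571) -> [ 0.5171 -0.077  -0.477 ] twist 1.277
```

Emit:
play_rows --series '[[[0,-0.05,0],0.1,0],[[0.05,-0.08,-0.04],0.3,0],[[0.517,-0.077,-0.477],1.277,0],[[0.517,-0.077,-0.477],1.277,0],[[0.517,-0.077,-0.477],1.277,0],[[0.517,-0.077,-0.477],1.277,0],[[0.517,-0.077,-0.477],1.277,0],[[0.517,-0.077,-0.477],1.277,0],[[0.517,-0.077,-0.477],1.277,0],[[0.517,-0.077,-0.477],1.277,0],[[0.517,-0.077,-0.477],1.277,0],[[0.517,-0.077,-0.477],1.277,0],[[0.517,-0.077,-0.477],1.277,0],[[0.517,-0.077,-0.477],1.277,0],[[0.517,-0.077,-0.477],1.277,0],[[0.517,-0.077,-0.477],1.277,0],[[0.517,-0.077,-0.477],1.277,0],[[0.517,-0.077,-0.477],1.277,0],[[0.517,-0.077,-0.477],1.277,0],[[0.517,-0.077,-0.477],1.277,0]]' --squeeze 25

```text
clock: 2.1
eef_pos: [515.7, -78.9, 260.4]
eef_rot: [-1.571, -0.001, -1.569]
wrist_force: [-0.2, 0.4, -0.5]
finger_gap: 94.0
```

Run:
```python
from h import *
to((516,-80,260,-1.571),(516,-80,165,-1.571),(516,-80,85,-1.571))
b=manip.camera("side"); cv2.imwrite("pics/s1.png",crop(b[:,:,::-1],180,180,260,200,3))
```

```text
t 2.1 pos [515.7 -78.9 260.4] rot [-1.571e+00 -1.000e-03 -1.569e+00] gap 94.0 F [-0.2  0.4 -0.5] j [-0.22  0.19  1.48 -0.    1.47 -0.22]
(516, -80, 260, -1.571) -> [0.0011 0.0004 0.0003] twist 0.002
(516, -80, 165, -1.571) -> [0.001  0.0954 0.0003] twist 0.002
(516, -80, 85, -1.571) -> [0.0009 0.1754 0.0003] twist 0.002
```

View pics/s1.png

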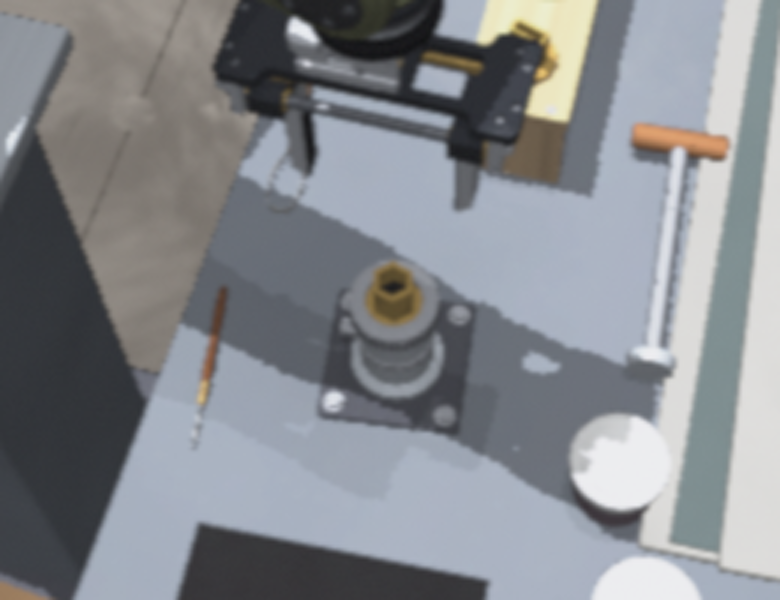

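The side view shows the gripper straddling above the extruder with its jaws along x. The collar is near (393,305) in the crop, so I'm descending to grip it.

Emit:
play_rows --series '[[[0.001,0.04,0],0,0],[[0.001,0.08,0],0,0],[[0.001,0.11,0],0,0],[[0.001,0.13,0],0,0],[[0.001,0.145,0],0,0],[[0.001,0.16,0],0,0],[[0.001,0.17,0],0,0],[[0.001,0.175,0],0,0],[[0.001,0.175,0],0,0],[[0.001,0.175,0],0,0.4],[[0.001,0.175,0],0,0.4],[[0.001,0.175,0],0,0.4],[[0.001,0.175,0],0,0.4],[[0.001,0.175,0],0,0.4],[[0.001,0.175,0],0,0.4],[[0.001,0.175,0],0,0.4],[[0.001,0.175,0],0,0.4]]' --squeeze 25

```text
clock: 3.85
eef_pos: [516.0, -80.3, 85.7]
eef_rot: [-1.57, -0.001, -1.569]
wrist_force: [-0.3, 0.1, 4.8]
finger_gap: 68.8
```

Run:
```python
from h import *
to((516,-80,85,-1.571))
```

```text
t 3.9 pos [516.  -80.3  85.7] rot [-1.570e+00 -1.000e-03 -1.569e+00] gap 68.8 F [-0.3  0.1  4.8] j [-0.22  0.34  1.71 -0.    1.09 -0.22]
(516, -80, 85, -1.571) -> [-0.0003  0.0006  0.    ] twist 0.002
```

Emit:
play_rows --series '[[[0,0,0],0,0.5],[[0,0,0],0,0.5],[[0,0,0],0,0.5],[[0,0,0],0,0.5]]'

```text
clock: 4.25
eef_pos: [515.9, -80.3, 85.7]
eef_rot: [-1.57, -0.001, -1.569]
wrist_force: [-1.4, 1.1, 4.7]
finger_gap: 68.5
```

Emit:
play_rows --series '[[[0,-0.01,0],0,0.5],[[0,-0.02,0],0,0.5],[[0,-0.035,0],0,0.5],[[0,-0.05,0],0,0.5],[[0,-0.07,0],0,0.5],[[0,-0.09,0],0,0.5],[[0,-0.105,0],0,0.5],[[0,-0.105,0],0,0.5],[[0,-0.105,0],0,0.5]]'

```text
clock: 5.15
eef_pos: [515.7, -80.2, 190.5]
eef_rot: [-1.57, -0.001, -1.57]
wrist_force: [0.2, 0.3, -1.9]
finger_gap: 68.4
```

Run:
```python
from h import *
b=manip.camera("side"); cv2.imwrite("pics/s2.png",crop(b[:,:,::-1],220,180,200,150,4))
to((475,-308,190,-1.571),(475,-308,60,-1.571))
```

```text
t 5.2 pos [515.5 -80.1 190. ] rot [-1.571e+00 -1.000e-03 -1.569e+00] gap 68.4 F [-0.7 -0.7 -2. ] j [-0.22  0.23  1.59 -0.    1.32 -0.22]
(475, -308, 190, -1.571) -> [ 2.278e-01  2.000e-04 -4.080e-02] twist 0.002
(475, -308, 60, -1.571) -> [ 0.2277  0.1302 -0.0408] twist 0.002
```

View pics/s2.png

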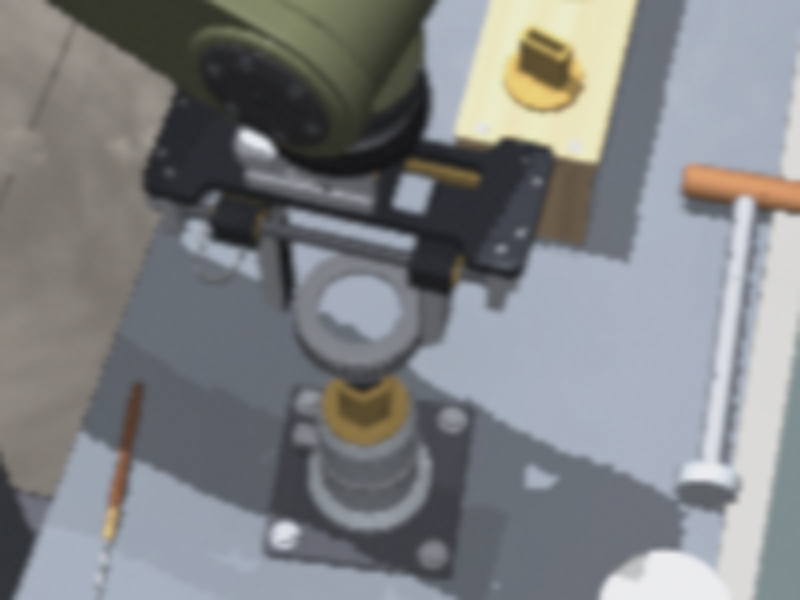

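The collar is held clear at crop (358,312), and the hex stays seated at (365,410). My fingertips sit about 4 mm below the collar's lower edge, so I'll release it about 5 mm above the mat and regrip it higher later.

Emit:
play_rows --series '[[[0.228,0,-0.041],0,0.5],[[0.228,0,-0.041],0,0.5],[[0.228,0,-0.041],0,0.5],[[0.228,0,-0.041],0,0.5],[[0.228,0,-0.041],0,0.5],[[0.228,0,-0.041],0,0.5],[[0.228,0,-0.041],0,0.5],[[0.228,0.04,-0.041],0,0.5],[[0.228,0.08,-0.041],0,0.5],[[0.228,0.11,-0.041],0,0.5],[[0.228,0.13,-0.041],0,0.5],[[0.228,0.14,-0.041],0,0.5],[[0.228,0.14,-0.041],0,0.5],[[0.228,0.14,-0.041],0,0.5]]'

```text
clock: 6.6
eef_pos: [475.4, -308.2, 51.2]
eef_rot: [-1.57, -0.002, -1.569]
wrist_force: [-0.7, -1.2, -1.4]
finger_gap: 68.7
```

Run:
```python
from h import *
b=manip.camera("top"); cv2.imwrite("pics/t3.png",crop(b[:,:,::-1],310,180,200,150,4))
to((475,-308,6,-1.571))
```

```text
t 6.7 pos [ 475.5 -308.4   51.5] rot [-1.57  -0.002 -1.569] gap 68.6 F [ 0.3  0.  -0.5] j [-0.64  0.48  1.6  -0.    1.06 -0.64]
(475, -308, 6, -1.571) -> [-0.0005  0.0455 -0.0005] twist 0.002
```

View pics/t3.png

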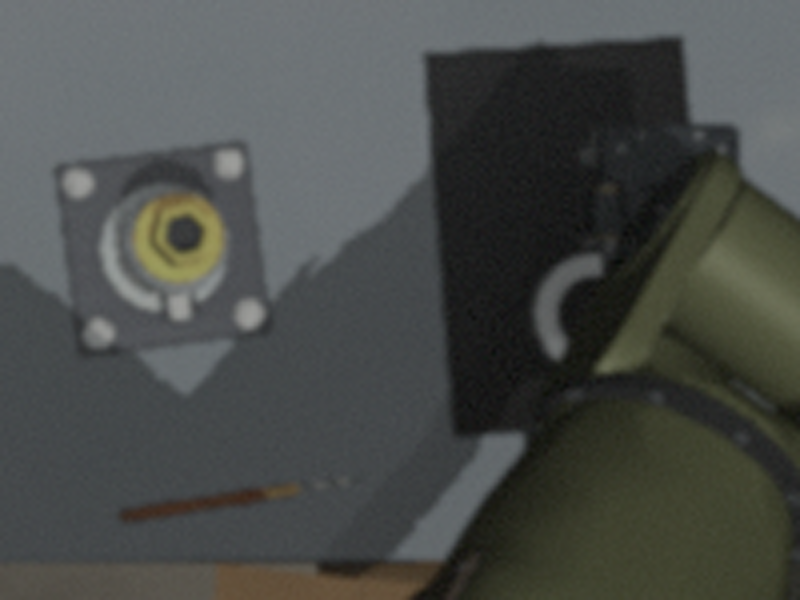

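The collar is over the mat and the hex flange is at crop (180,235), which is (355,238.8) in the full picture. Lowering and releasing.

Emit:
play_rows --series '[[[0,0.02,0],0,0.5],[[0,0.033,0],0,0.5],[[0,0.041,0],0,0.5],[[0,0.045,0],0,0.5],[[0,0.045,0],0,0.5],[[0,0.045,0],0,0.5]]'

```text
clock: 7.25
eef_pos: [475.8, -308.7, 7.0]
eef_rot: [-1.569, -0.002, -1.569]
wrist_force: [-0.2, 0.2, -1.6]
finger_gap: 68.6
```

Emit:
play_rows --series '[[[0,0,0],0,0],[[0,0,0],0,0],[[0,0,0],0,0],[[0,0,0],0,0],[[0,0,0],0,0],[[0,0,0],0,0],[[0,0,0],0,0],[[0,-0.02,0],0,0],[[0,-0.06,0],0,0],[[0,-0.11,0],0,0],[[0,-0.16,0],0,0],[[0,-0.2,0],0,0],[[-0.2,-0.2,-0.05],0,0],[[-0.2,-0.2,-0.05],0,0],[[-0.2,-0.2,-0.05],0,0],[[-0.2,-0.2,-0.05],0,0],[[-0.2,-0.2,-0.05],0,0],[[-0.2,-0.2,-0.05],0,0]]'

```text
clock: 9.05
eef_pos: [425.2, -107.6, 206.9]
eef_rot: [-1.568, -0.003, -1.567]
wrist_force: [0.3, 0.1, -0.3]
finger_gap: 93.8
```

Run:
```python
from h import *
a=manip.camera("top")[:,:,::-1];b=manip.camera("side")[:,:,::-1]
cv2.imwrite("pics/t4f.png",a);cv2.imwrite("pics/s4f.png",b)
cv2.imwrite("pics/c4.png",np.hstack([crop(b,215,255,140,180,2.8),crop(b,290,258,46,60,8.4)]))
to((515.6,-80,200,-1.571))
```

```text
t 9.2 pos [ 425.4 -109.1  206.5] rot [-1.569 -0.003 -1.569] gap 93.8 F [-0.1  0.2 -0.2] j [-0.33  0.03  1.78 -0.    1.33 -0.33]
(515.6, -80, 200, -1.571) -> [-0.0289  0.0066  0.0902] twist 0.002
```

View pics/c4.png

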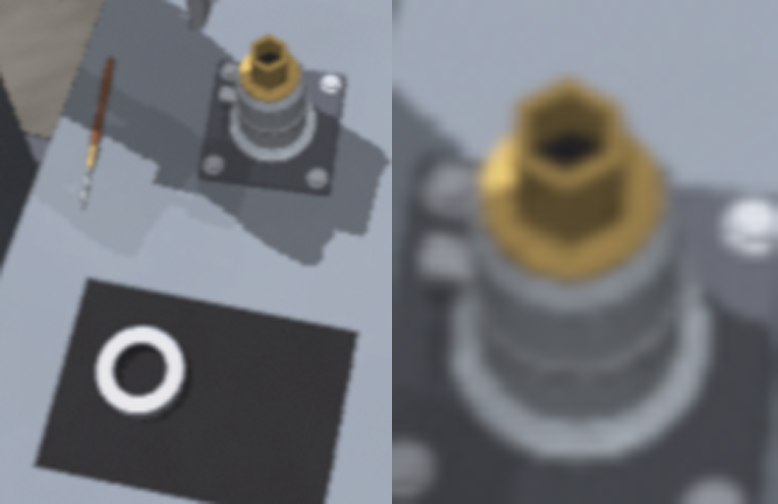

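Side crop: the collar lies flat on the mat at (140,370), and the hex snout's corners are clear, from (567,78) to (567,187) and so on. Computing its yaw.

Run:
```python
from h import *
P=[onz("side",(290+(x-392)/8.4,258+y/8.4),140)[:2] for x,y in((567,78),(621,108),(620,157),(567,187),(515,160),(517,108))]
P=np.array(P);c=P.mean(0);d=P-c;print(c,np.hypot(*d.T),(np.degrees(np.arctan2(d[:,1],d[:,0]))%60).round(1))
a=cv2.imread("pics/t4f.png");b=cv2.imread("pics/s4f.png")
for n,im,roi,t in(("top",a,(420,190,65,100),90),("side",b,(235,360,60,60),150)):
    x,y,w,h=roi;m=(cv2.cvtColor(im,cv2.COLOR_BGR2GRAY)[y:y+h,x:x+w]>t).astype(np.uint8)
    for q in cv2.findContours(m,0,cv2.CHAIN_APPROX_NONE)[0]:
        if cv2.contourArea(q)>150:
            (u,v),r=cv2.minEnclosingCircle(q);print(n,u+x,v+y,r,onz(n,(u+x,v+y),26).round(1))
# hex flange in top
h=cv2.cvtColor(a,cv2.COLOR_BGR2HSV);m=((h[...,1]>80)&(h[...,0]>15)&(h[...,0]<35)).astype(np.uint8);mm=m*0;mm[215:260,330:380]=m[215:260,330:380]
q=max(cv2.findContours(mm,0,cv2.CHAIN_APPROX_NONE)[0],key=cv2.contourArea);(u,v),r=cv2.minEnclosingCircle(q);print("hexflange",u,v,r,onz("top",(u,v),106))
```

```text
[516.66817254 -79.44378543] [15.65031739 15.13475174 14.92102211 15.25617575 15.28333573 14.80322526] [46.5 42.6 47.6 44.9 45.  46.3]
top 452.9936714172363 258.7151870727539 15.019246101379395 [ 475.6 -306.8   26. ]
side 264.24045753479004 386.34732818603516 15.817131042480469 [ 474.6 -307.1   26. ]
hexflange 354.3928527832031 239.2142791748047 11.21490478515625 [515.06504851 -78.99358864 106.        ]
```

Emit:
play_rows --series '[[[-0.029,0.006,0.09],-0.27,0.35],[[-0.029,0.006,0.09],-0.27,0.35],[[-0.029,0.006,0.09],-0.27,0.35],[[-0.029,0.006,0.09],-0.27,0.35],[[-0.029,0.006,0.09],-0.27,0.35],[[-0.029,0.006,0.09],-0.27,0.35],[[-0.029,0.006,0.09],-0.27,0.35]]'

```text
clock: 9.85
eef_pos: [515.0, -80.5, 201.2]
eef_rot: [-1.569, -0.004, -1.301]
wrist_force: [-0.9, -0.6, 0.0]
finger_gap: 61.0
```

Run:
```python
from h import *
to((515.8,-79.5,110.5,-1.30))
```

```text
t 9.8 pos [515.  -80.5 201.2] rot [-1.569 -0.004 -1.301] gap 61.0 F [-0.9 -0.6  0. ] j [-0.22  0.22  1.58 -0.    1.34 -0.49]
(515.8, -79.5, 110.5, -1.3) -> [-0.0011  0.0907  0.0008] twist -0.001
```

Emit:
play_rows --series '[[[-0.001,0.03,0.001],0,0.35],[[-0.001,0.06,0.001],0,0.35],[[-0.001,0.08,0.001],0,0.35],[[-0.001,0.09,0.001],0,0.35],[[-0.001,0.09,0.001],0,0.35],[[-0.001,0.09,0.001],0,0.35],[[-0.001,0.09,0.001],0,0.8],[[-0.001,0.09,0.001],0,0.8],[[-0.001,0.09,0.001],0,0.8],[[-0.001,0.09,0.001],0,0.8],[[-0.001,0.09,0.001],0,0.8],[[-0.001,0.09,0.001],0,0.8],[[-0.001,0.09,0.001],0,0.8],[[-0.001,0.09,0.001],0,0.8],[[-0.001,0.09,0.001],0,0.8],[[-0.001,0.09,0.001],0,0.8],[[-0.001,0.09,0.001],0,0.8],[[-0.001,0.09,0.001],0,0.8]]' --squeeze 25

```text
clock: 11.65
eef_pos: [516.1, -79.5, 111.3]
eef_rot: [-1.568, -0.004, -1.301]
wrist_force: [1.0, 0.6, 3.7]
finger_gap: 27.7
```

Run:
```python
from h import *
to((515.8,-79.5,111,-1.30))
```

```text
t 11.7 pos [516.1 -79.5 111.3] rot [-1.568 -0.004 -1.301] gap 27.7 F [1.  0.6 3.7] j [-0.22  0.31  1.69 -0.    1.14 -0.49]
(515.8, -79.5, 111, -1.3) -> [-0.0001  0.0003 -0.0002] twist -0.001
```

Emit:
play_rows --series '[[[0,-0.01,0],0,0.8],[[0,-0.02,0],0,0.8],[[0,-0.04,0],0,0.8],[[0,-0.06,0],0,0.8],[[0,-0.08,0],0,0.8],[[0,-0.08,0],0,0.8],[[0,-0.08,0],0,0.8]]'

```text
clock: 12.35
eef_pos: [515.7, -79.3, 191.1]
eef_rot: [-1.568, -0.004, -1.301]
wrist_force: [-0.4, -0.2, -1.9]
finger_gap: 27.9
```

Run:
```python
from h import *
to((588,-308,120,-1.571),(588,-308,29,-1.571))
```

```text
t 12.3 pos [515.7 -79.3 191.1] rot [-1.568 -0.004 -1.301] gap 27.9 F [-0.4 -0.2 -1.9] j [-0.22  0.23  1.59 -0.    1.32 -0.49]
(588, -308, 120, -1.571) -> [0.2394 0.072  0.0085] twist 0.27
(588, -308, 29, -1.571) -> [0.2391 0.163  0.0082] twist 0.27
```

Emit:
play_rows --series '[[[0.239,0,0.008],0.27,0.8],[[0.239,0,0.008],0.27,0.8],[[0.239,0,0.008],0.27,0.8],[[0.239,0,0.008],0.27,0.8],[[0.239,0,0.008],0.27,0.8],[[0.239,0.04,0.008],0.27,0.8],[[0.239,0.08,0.008],0.27,0.8],[[0.239,0.12,0.008],0.27,0.8],[[0.239,0.14,0.008],0.27,0.8],[[0.239,0.15,0.008],0.27,0.8],[[0.239,0.156,0.008],0.27,0.8],[[0.239,0.16,0.008],0.27,0.8],[[0.239,0.162,0.008],0.27,0.8],[[0.239,0.162,0.008],0.27,0.8],[[0.239,0.162,0.008],0.27,0.8],[[0.239,0.163,0.008],0.27,0.8],[[0.239,0.163,0.008],0.27,0.8]]'

```text
clock: 14.05
eef_pos: [587.8, -308.0, 29.2]
eef_rot: [-1.567, -0.003, -1.571]
wrist_force: [0.2, -0.2, -1.2]
finger_gap: 27.6
```

Run:
```python
from h import *
to((588,-308,28,-1.571))
```

```text
t 14.1 pos [ 587.8 -308.    29.2] rot [-1.567 -0.003 -1.571] gap 27.6 F [ 0.2 -0.2 -1.2] j [-0.54  0.7   1.31 -0.    1.13 -0.54]
(588, -308, 28, -1.571) -> [-0.      0.0012  0.0002] twist 0.0
```

Lower the last ~1.5 mm, release, rise, and head to the rack's square nozzle.

Emit:
play_rows --series '[[[0,0.0015,0],0,0.8],[[0,0.0015,0],0,0.8],[[0,0.0015,0],0,0.35],[[0,0.0015,0],0,0.35],[[0,0.0015,0],0,0.35],[[0,0.0015,0],0,0.35],[[0,0.0015,0],0,0.35],[[0,0.0015,0],0,0.35],[[0,0.0015,0],0,0.35],[[0,-0.02,0],0,0.35],[[0,-0.05,0],0,0.35],[[0,-0.1,0],0,0.35],[[0,-0.15,0],0,0.35],[[0,-0.2,0],0,0.35],[[0,-0.2,0],0,0.35]]'

```text
clock: 15.55
eef_pos: [588.8, -308.3, 237.4]
eef_rot: [-1.557, -0.009, -1.571]
wrist_force: [0.1, -1.1, 0.3]
finger_gap: 60.7
```

Run:
```python
from h import *
to((556,242,220,-1.32))
```

```text
t 15.6 pos [ 588.8 -308.3  237.4] rot [-1.557 -0.009 -1.571] gap 60.7 F [ 0.1 -1.1  0.3] j [-0.54  0.53  1.08 -0.    1.52 -0.54]
(556, 242, 220, -1.32) -> [-0.5505  0.0119 -0.0328] twist -0.251
```

Emit:
play_rows --series '[[[-0.55,0.012,-0.033],-0.25,0.35],[[-0.55,0.012,-0.033],-0.25,0.35],[[-0.55,0.012,-0.033],-0.25,0.35],[[-0.55,0.012,-0.033],-0.25,0.35],[[-0.55,0.012,-0.033],-0.25,0.35],[[-0.55,0.012,-0.033],-0.25,0.35],[[-0.55,0.012,-0.033],-0.25,0.35],[[-0.55,0.012,-0.033],-0.25,0.35],[[-0.55,0.012,-0.033],-0.25,0.35],[[-0.55,0.012,-0.033],-0.25,0.35],[[-0.55,0.012,-0.033],-0.25,0.35],[[-0.55,0.012,-0.033],-0.25,0.35],[[-0.55,0.012,-0.033],-0.25,0.35],[[-0.55,0.012,-0.033],-0.25,0.35],[[-0.55,0.012,-0.033],-0.25,0.35]]'

```text
clock: 17.05
eef_pos: [556.2, 240.2, 220.0]
eef_rot: [-1.56, -0.012, -1.322]
wrist_force: [0.4, -0.6, 0.4]
finger_gap: 61.4
```

Run:
```python
from h import *
b=manip.camera("side")[:,:,::-1];a=manip.camera("top")[:,:,::-1]
cv2.imwrite("pics/c5.png",np.vstack([np.hstack([crop(b,215,345,130,95,3),crop(a,390,190,130,95,3)]),crop(b,310,100,130,95,3).repeat(1,1) if 0 else np.hstack([crop(b,310,100,130,95,3),crop(a,130,180,130,95,3)])]))
to((556,242,113,-1.32))
```

```text
t 17.1 pos [556.2 240.4 220. ] rot [-1.559 -0.012 -1.322] gap 60.9 F [-0.2 -0.4 -0.7] j [ 0.35  0.4   1.31 -0.01  1.43  0.11]
(556, 242, 113, -1.32) -> [-0.0029  0.107  -0.001 ] twist -0.002
```

View pics/c5.png

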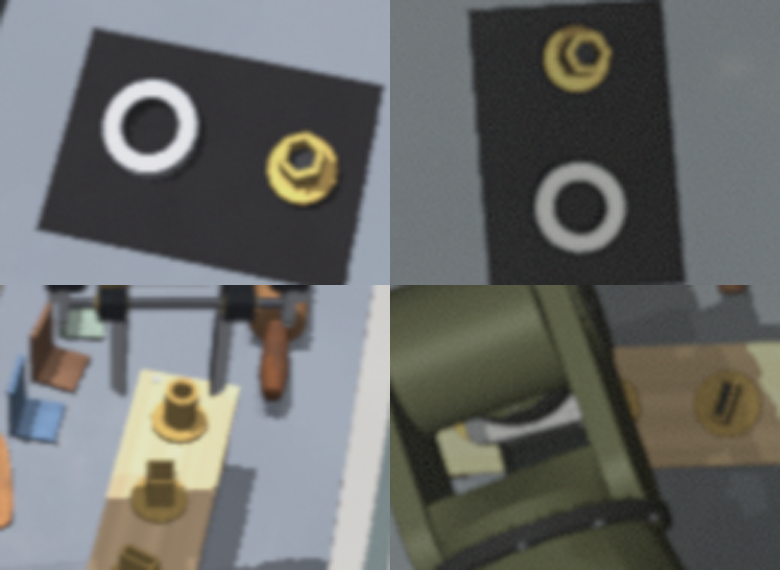

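The hex and collar both stand properly on the mat. The square snout is below the gripper and its sides look aligned with the jaws, so I'll descend.

Emit:
play_rows --series '[[[-0.003,0.03,-0.001],0,0.35],[[-0.003,0.06,-0.001],0,0.35],[[-0.003,0.085,-0.001],0,0.35],[[-0.003,0.1,-0.001],0,0.35],[[-0.003,0.107,-0.001],0,0.35],[[-0.003,0.108,-0.001],0,0.35],[[-0.003,0.108,-0.001],0,0.35],[[-0.003,0.108,-0.001],0,0.35]]'

```text
clock: 17.95
eef_pos: [556.5, 242.3, 113.2]
eef_rot: [-1.558, -0.012, -1.322]
wrist_force: [0.5, -0.3, -0.5]
finger_gap: 60.9
```

Run:
```python
from h import *
to((556,242,111,-1.32))
```

```text
t 17.9 pos [556.5 242.3 113.2] rot [-1.558 -0.012 -1.322] gap 60.9 F [ 0.5 -0.3 -0.5] j [ 0.36  0.48  1.44 -0.01  1.21  0.11]
(556, 242, 111, -1.32) -> [ 0.0001  0.0022 -0.0006] twist -0.002
```

Emit:
play_rows --series '[[[0,0.002,0],0,0.35],[[0,0.002,0],0,0.8],[[0,0.002,0],0,0.9],[[0,0.002,0],0,0.9],[[0,0.002,0],0,0.9],[[0,0.002,0],0,0.9],[[0,0.002,0],0,0.9],[[0,0.002,0],0,0.9],[[0,0.002,0],0,0.9],[[0,0.002,0],0,0.9],[[0,0.002,0],0,0.9],[[0,0.002,0],0,0.9],[[0,0.002,0],0,0.9],[[0,0.002,0],0,0.9],[[0,0.002,0],0,0.9]]'

```text
clock: 19.45
eef_pos: [556.5, 242.2, 111.2]
eef_rot: [-1.558, -0.012, -1.322]
wrist_force: [-0.0, 0.5, 1.4]
finger_gap: 22.5
```

Run:
```python
from h import *
to((556,242,111,-1.32))
```

```text
t 19.4 pos [556.5 242.2 111.2] rot [-1.558 -0.012 -1.322] gap 22.5 F [-0.   0.5  1.4] j [ 0.36  0.48  1.44 -0.01  1.21  0.11]
(556, 242, 111, -1.32) -> [ 0.0001  0.0002 -0.0006] twist -0.002
```

Emit:
play_rows --series '[[[0,-0.01,0],0,0.9],[[0,-0.02,0],0,0.9],[[0,-0.04,0],0,0.9],[[0,-0.06,0],0,0.9],[[0,-0.08,0],0,0.9],[[0,-0.08,0],0,0.9],[[0,-0.08,0],0,0.9],[[0,-0.08,0],0,0.9]]'

```text
clock: 20.25
eef_pos: [554.9, 242.8, 190.1]
eef_rot: [-1.559, -0.012, -1.322]
wrist_force: [0.7, -0.4, -0.5]
finger_gap: 22.7
```

Run:
```python
from h import *
to((516,-79.6,190,-1.32))
```

```text
t 20.2 pos [554.9 242.8 190.1] rot [-1.559 -0.012 -1.322] gap 22.7 F [ 0.7 -0.4 -0.5] j [ 0.36  0.41  1.35 -0.01  1.37  0.11]
(516, -79.6, 190, -1.32) -> [ 0.3029  0.0025 -0.117 ] twist -0.002
```

Emit:
play_rows --series '[[[0.303,0.0025,-0.117],0,0.9],[[0.303,0.0025,-0.117],0,0.9],[[0.303,0.0025,-0.117],0,0.9],[[0.303,0.0025,-0.117],0,0.9],[[0.303,0.0025,-0.117],0,0.9],[[0.303,0.0025,-0.117],0,0.9],[[0.303,0.0025,-0.117],0,0.9],[[0.303,0.0025,-0.117],0,0.9],[[0.303,0.0025,-0.117],0,0.9],[[0.303,0.0025,-0.117],0,0.9],[[0.303,0.0025,-0.117],0,0.9],[[0.303,0.0025,-0.117],0,0.9]]'

```text
clock: 21.45
eef_pos: [516.2, -78.9, 189.9]
eef_rot: [-1.559, -0.012, -1.321]
wrist_force: [0.8, 0.3, -1.7]
finger_gap: 22.6
```

Run:
```python
from h import *
to((515.8,-79.6,130,-1.32))
b=manip.camera("side")[:,:,::-1]; cv2.imwrite("pics/s6.png",crop(b,270,220,90,90,6))
```

```text
t 21.4 pos [516.2 -78.9 189.9] rot [-1.559 -0.012 -1.321] gap 22.6 F [ 0.8  0.3 -1.7] j [-0.22  0.22  1.6  -0.01  1.3  -0.47]
(515.8, -79.6, 130, -1.32) -> [-0.0001  0.0599 -0.0012] twist -0.001
```

View pics/s6.png

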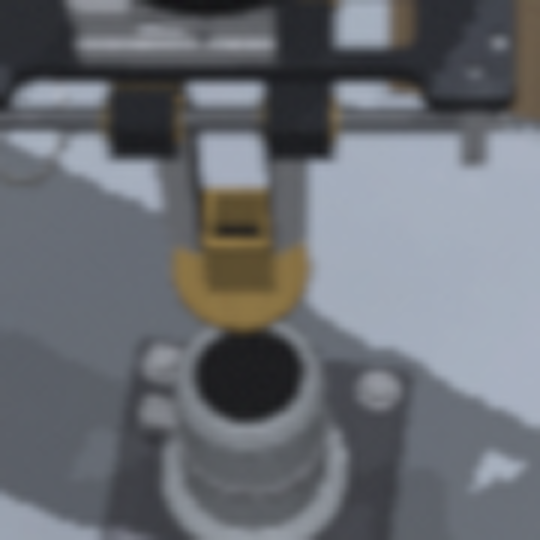

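The square nozzle is held upright over the open mouth, with the hole near crop (247,375) and the flange centred at about u=241.5. A quick check of the alignment before lowering.

Run:
```python
from h import *
b=manip.camera("side")[:,:,::-1].copy()
x,y,w,h=295,268,34,30
g=cv2.resize(cv2.cvtColor(b[y:y+h,x:x+w],cv2.COLOR_BGR2GRAY),None,fx=8,fy=8,interpolation=cv2.INTER_CUBIC)
m=(g<75).astype(np.uint8)
c=max(cv2.findContours(m,0,cv2.CHAIN_APPROX_NONE)[0],key=cv2.contourArea)
e=cv2.fitEllipse(cv2.convexHull(c));p=(x+e[0][0]/8-.44,y+e[0][1]/8-.44);print(p,np.array(e[1])/8,onz("side",p,100).round(1))
h2=cv2.cvtColor(b,cv2.COLOR_BGR2HSV);m=((h2[...,1]>90)&(h2[...,0]>12)&(h2[...,0]<35)).astype(np.uint8)
for v in range(260,272):
    q=np.where(m[v,290:330])[0]; 
    if len(q): print(v,q.min()+290,q.max()+290,(q.min()+q.max())/2+290)
s=manip.read_state();print(proj("side",[s["eef_pos"]-[0,0,5.2],s["eef_pos"]-[0,0,11.2],(515.8,-79.6,100)]).round(1))
```

```text
(310.9626527404785, 281.89269023895264) [15.47926998 17.67778397] [515.5 -79.2 100. ]
260 304 314 309.0
261 304 314 309.0
262 300 319 309.5
263 299 320 309.5
264 299 320 309.5
265 299 320 309.5
266 299 319 309.0
267 300 319 309.5
268 300 319 309.5
269 301 319 310.0
270 301 318 309.5
271 302 317 309.5
[[310.1 263.8]
 [310.2 265.1]
 [311.  282.1]]
```

Emit:
play_rows --series '[[[0,0.02,-0.001],0,0.9],[[0,0.04,-0.001],0,0.9],[[0,0.055,-0.001],0,0.9],[[0,0.064,-0.001],0,0.9],[[0,0.068,-0.001],0,0.9],[[0,0.071,-0.001],0,0.9],[[0,0.073,-0.001],0,0.9],[[0,0.073,-0.001],0,0.9],[[0,0.073,-0.001],0,0.9]]'

```text
clock: 22.45
eef_pos: [516.4, -80.1, 117.3]
eef_rot: [-1.559, -0.013, -1.321]
wrist_force: [0.0, -0.1, -0.8]
finger_gap: 22.4
```

Run:
```python
from h import *
to((516,-79.5,112,-1.32))
```

```text
t 22.4 pos [516.4 -80.1 117.3] rot [-1.559 -0.013 -1.321] gap 22.4 F [ 0.  -0.1 -0.8] j [-0.22  0.29  1.69 -0.01  1.14 -0.47]
(516, -79.5, 112, -1.32) -> [-0.0007  0.0053 -0.0003] twist -0.001
```

Emit:
play_rows --series '[[[-0.0005,0.001,0],0,0.9],[[-0.0005,0.002,0],0,0.9],[[-0.0005,0.003,0],0,0.9],[[-0.0005,0.004,0],0,0.9],[[-0.0005,0.005,0],0,0.9],[[-0.0005,0.0055,0],0,0.9],[[-0.0005,0.0055,0],0,0.9],[[-0.0005,0.0055,0],0,0.9]]'

```text
clock: 23.25
eef_pos: [516.3, -79.7, 111.8]
eef_rot: [-1.559, -0.013, -1.321]
wrist_force: [0.4, 0.1, -1.3]
finger_gap: 22.8
```

Seated to within ~0.6 mm with no contact force. Release, rise, go over the hex.

Emit:
play_rows --series '[[[0,0.0005,0],0,0.9],[[0,0.0005,0],0,0.35],[[0,0.0005,0],0,0.35],[[0,0.0005,0],0,0.35],[[0,0.0005,0],0,0.35],[[0,0.0005,0],0,0.35],[[0,0.0005,0],0,0.35],[[0,0.0005,0],0,0.35],[[0,-0.02,0],0,0.35],[[0,-0.05,0],0,0.35],[[0,-0.08,0],0,0.35],[[0,-0.09,0],0,0.35],[[0,-0.09,0],0,0.35],[[0,-0.09,0],0,0.35],[[0,-0.09,0],0,0.35]]'

```text
clock: 24.75
eef_pos: [514.5, -78.8, 200.2]
eef_rot: [-1.561, -0.012, -1.321]
wrist_force: [-0.2, -0.6, 0.5]
finger_gap: 61.0
```

Run:
```python
from h import *
to((588,-308,140,-1.571),(588,-308,27.3,-1.571))
a=manip.camera("top")[:,:,::-1];b=manip.camera("side")[:,:,::-1]
cv2.imwrite("pics/s7.png",np.hstack([crop(b,270,240,90,90,4),crop(a,420,190,80,90,4)]))
h=cv2.cvtColor(a,cv2.COLOR_BGR2HSV);m=((h[...,1]>80)&(h[...,0]>15)&(h[...,0]<35)).astype(np.uint8);mm=m*0;mm[190:250,420:490]=m[190:250,420:490]
q=max(cv2.findContours(mm,0,cv2.CHAIN_APPROX_NONE)[0],key=cv2.contourArea);(u,v),r=cv2.minEnclosingCircle(q);print("hexflange",u,v,r,onz("top",(u,v),22))
```

```text
t 24.8 pos [514.5 -78.8 200.2] rot [-1.561 -0.012 -1.321] gap 61.0 F [-0.2 -0.6  0.5] j [-0.22  0.21  1.59 -0.01  1.32 -0.47]
(588, -308, 140, -1.571) -> [0.2396 0.0632 0.014 ] twist 0.25
(588, -308, 27.3, -1.571) -> [0.2383 0.1758 0.0129] twist 0.25
hexflange 452.0 209.0 11.70479965209961 [ 587.8801105  -307.54657274   22.        ]
```

View pics/s7.png

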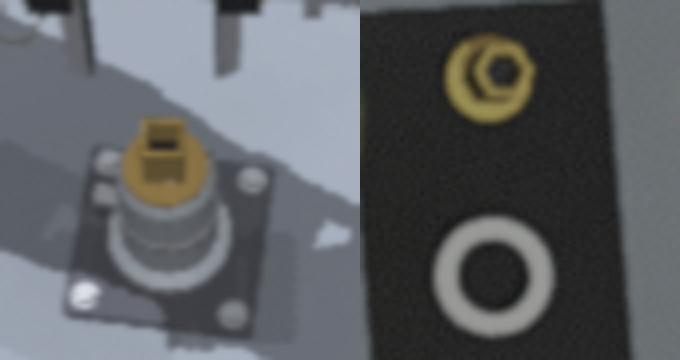

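The square nozzle is seated flush in the mouth (crop 163,170), and the hex stands at (588,-308) as predicted. Picking up the hex.

Emit:
play_rows --series '[[[0.239,0.063,0.014],0.25,0.35],[[0.239,0.063,0.014],0.25,0.35],[[0.239,0.063,0.014],0.25,0.35],[[0.239,0.063,0.014],0.25,0.35],[[0.239,0.063,0.014],0.25,0.35],[[0.239,0.063,0.014],0.25,0.35],[[0.239,0.063,0.014],0.25,0.35],[[0.239,0.1,0.014],0.25,0.35],[[0.239,0.13,0.013],0.25,0.35],[[0.239,0.15,0.013],0.25,0.35],[[0.239,0.165,0.013],0.25,0.35],[[0.239,0.172,0.013],0.25,0.35],[[0.239,0.174,0.013],0.25,0.35],[[0.239,0.174,0.013],0.25,0.35],[[0.239,0.174,0.013],0.25,0.35]]'

```text
clock: 26.35
eef_pos: [589.0, -308.9, 30.8]
eef_rot: [-1.556, -0.01, -1.571]
wrist_force: [-0.9, 0.2, 0.9]
finger_gap: 61.3
```

Run:
```python
from h import *
to((588,-308,27.3,-1.571))
```

```text
t 26.4 pos [ 589.  -308.9   30.8] rot [-1.556 -0.01  -1.571] gap 61.3 F [-0.9  0.2  0.9] j [-0.54  0.69  1.31 -0.    1.12 -0.54]
(588, -308, 27.3, -1.571) -> [-0.0009  0.0035 -0.001 ] twist -0.0
```

Emit:
play_rows --series '[[[-0.001,0.003,-0.001],0,0.35],[[-0.001,0.003,-0.001],0,0.35],[[-0.001,0.003,-0.001],0,0.8],[[-0.001,0.003,-0.001],0,0.8],[[-0.001,0.003,-0.001],0,0.8],[[-0.001,0.003,-0.001],0,0.8],[[-0.001,0.003,-0.001],0,0.8],[[-0.001,0.003,-0.001],0,0.8],[[-0.001,0.003,-0.001],0,0.8],[[-0.001,0.003,-0.001],0,0.8],[[-0.001,0.003,-0.001],0,0.8],[[-0.001,0.003,-0.001],0,0.8],[[-0.001,0.003,-0.001],0,0.8]]'

```text
clock: 27.65
eef_pos: [588.0, -307.9, 27.8]
eef_rot: [-1.556, -0.01, -1.571]
wrist_force: [-0.4, -0.1, -0.1]
finger_gap: 27.8
```

Emit:
play_rows --series '[[[0,-0.01,0],0,0.8],[[0,-0.03,0],0,0.8],[[0,-0.06,0],0,0.8],[[0,-0.1,0],0,0.8],[[0,-0.14,0],0,0.8],[[0,-0.17,0],0,0.8],[[0,-0.18,0],0,0.8],[[0,-0.18,0],0,0.8],[[0,-0.18,0],0,0.8],[[0,-0.18,0],0,0.8]]'

```text
clock: 28.65
eef_pos: [584.9, -305.9, 205.6]
eef_rot: [-1.559, -0.008, -1.571]
wrist_force: [0.0, -0.0, -0.9]
finger_gap: 27.4
```

Run:
```python
from h import *
to((556,242,195,-1.3))
```

```text
t 28.6 pos [ 584.9 -305.9  205.6] rot [-1.559 -0.008 -1.571] gap 27.4 F [ 0.  -0.  -0.9] j [-0.54  0.53  1.15 -0.    1.45 -0.54]
(556, 242, 195, -1.3) -> [-0.548   0.0059 -0.0293] twist -0.271
```

Emit:
play_rows --series '[[[-0.548,0.006,-0.029],0,0.8],[[-0.548,0.006,-0.029],0,0.8],[[-0.548,0.006,-0.029],0,0.8],[[-0.548,0.006,-0.029],0,0.8],[[-0.548,0.006,-0.029],0,0.8],[[-0.548,0.006,-0.029],0,0.8],[[-0.548,0.006,-0.029],0,0.8],[[-0.548,0.006,-0.029],0,0.8],[[-0.548,0.006,-0.029],0,0.8],[[-0.548,0.006,-0.029],0,0.8],[[-0.548,0.006,-0.029],0,0.8],[[-0.548,0.006,-0.029],0,0.8],[[-0.548,0.006,-0.029],0,0.8],[[-0.548,0.006,-0.029],0,0.8],[[-0.548,0.006,-0.029],0,0.8],[[-0.548,0.006,-0.029],0,0.8],[[-0.548,0.006,-0.029],0,0.8]]'

```text
clock: 30.35
eef_pos: [556.5, 241.4, 195.0]
eef_rot: [-1.559, -0.008, -1.572]
wrist_force: [0.2, 0.4, -0.8]
finger_gap: 27.4
```

Run:
```python
from h import *
b=manip.camera("side")[:,:,::-1]; cv2.imwrite("pics/s8.png",crop(b,320,110,90,110,5))
to((556.2,242,117,-1.571))
x,y,w,h=340,150,45,35
g=cv2.cvtColor(b[y:y+h,x:x+w],cv2.COLOR_BGR2GRAY); print(g.min()); print(proj("side",(556,242,100)))
```

```text
t 30.4 pos [556.4 241.5 194.9] rot [-1.559 -0.008 -1.572] gap 27.5 F [ 0.1  0.3 -1.6] j [ 0.35  0.41  1.34 -0.01  1.38  0.36]
(556.2, 242, 117, -1.571) -> [-0.0011  0.0779 -0.0012] twist -0.001
67
[[362.28437611 171.74917819]]
```

View pics/s8.png

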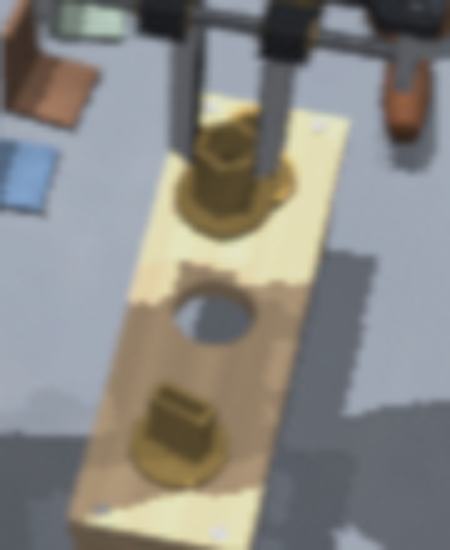

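The hex hangs above empty hole 2. The hole is at crop (214,313), about (362.6,172.4) in full, against a predicted (362.3,171.7). Lowering.

Emit:
play_rows --series '[[[-0.001,0.025,-0.001],0,0.8],[[-0.001,0.045,-0.001],0,0.8],[[-0.001,0.06,-0.001],0,0.8],[[-0.001,0.068,-0.001],0,0.8],[[-0.001,0.073,-0.001],0,0.8],[[-0.001,0.076,-0.001],0,0.8],[[-0.001,0.078,-0.001],0,0.8],[[-0.001,0.078,-0.001],0,0.8],[[-0.001,0.078,-0.001],0,0.8]]'

```text
clock: 31.3
eef_pos: [556.5, 242.0, 117.4]
eef_rot: [-1.558, -0.008, -1.572]
wrist_force: [0.2, 0.0, -2.0]
finger_gap: 27.6
```

Run:
```python
from h import *
to((556.2,241.8,112,-1.571))
```

```text
t 31.3 pos [556.5 242.  117.4] rot [-1.558 -0.008 -1.572] gap 27.6 F [ 0.2  0.  -2. ] j [ 0.36  0.48  1.43 -0.01  1.22  0.36]
(556.2, 241.8, 112, -1.571) -> [ 0.0002  0.0054 -0.0004] twist -0.001
```

Emit:
play_rows --series '[[[0,0.001,0],0,0.8],[[0,0.002,0],0,0.8],[[0,0.003,0],0,0.8],[[0,0.004,0],0,0.8],[[0,0.005,0],0,0.8],[[0,0.0055,0],0,0.8],[[0,0.0055,0],0,0.8],[[0,0.0055,0],0,0.8]]'

```text
clock: 32.1
eef_pos: [556.6, 242.0, 111.9]
eef_rot: [-1.558, -0.008, -1.572]
wrist_force: [0.4, -1.2, -1.6]
finger_gap: 27.4
```

Emit:
play_rows --series '[[[0,0,0],0,0.35],[[0,0,0],0,0.35],[[0,0,0],0,0.35],[[0,0,0],0,0.35],[[0,0,0],0,0.35],[[0,0,0],0,0.35],[[0,0,0],0,0.35],[[0,-0.02,0],0,0.35],[[0,-0.05,0],0,0.35],[[0,-0.09,0],0,0.35],[[0,-0.1,0],0,0.35],[[0,-0.1,0],0,0],[[0,-0.1,0],0,0],[[0,-0.1,0],0,0]]'

```text
clock: 33.5
eef_pos: [554.9, 242.5, 210.1]
eef_rot: [-1.561, -0.009, -1.572]
wrist_force: [0.5, 0.3, -0.3]
finger_gap: 81.3
```

Run:
```python
from h import *
to((475,-307,130,-1.571))
```

```text
t 33.5 pos [554.9 242.5 210.1] rot [-1.561 -0.009 -1.572] gap 81.3 F [ 0.5  0.3 -0.3] j [ 0.36  0.4   1.32 -0.01  1.41  0.36]
(475, -307, 130, -1.571) -> [ 0.5489  0.0841 -0.08  ] twist -0.001
```

Move high over to the collar, staying at z≈210.

Emit:
play_rows --series '[[[0.549,0,-0.08],0,0],[[0.549,0,-0.08],0,0],[[0.549,0,-0.08],0,0],[[0.549,0,-0.08],0,0],[[0.549,0,-0.08],0,0],[[0.549,0,-0.08],0,0],[[0.549,0,-0.08],0,0],[[0.549,0,-0.08],0,0],[[0.549,0,-0.08],0,0],[[0.549,0,-0.08],0,0],[[0.549,0,-0.08],0,0],[[0.549,0,-0.08],0,0],[[0.549,0.04,-0.08],0,0],[[0.549,0.085,-0.08],0,0],[[0.549,0.13,-0.08],0,0],[[0.549,0.14,-0.08],0,0],[[0.549,0.14,-0.08],0,0],[[0.549,0.14,-0.08],0,0]]'

```text
clock: 35.3
eef_pos: [476.4, -307.9, 76.0]
eef_rot: [-1.559, -0.01, -1.572]
wrist_force: [0.5, 0.7, 0.3]
finger_gap: 94.2
```

Run:
```python
from h import *
to((475,-307,8,-1.571))
a=manip.camera("top")[:,:,::-1];b=manip.camera("side")[:,:,::-1]
cv2.imwrite("pics/s9.png",np.hstack([crop(b,320,110,80,120,4),crop(a,130,185,120,80,4)[:320] if 0 else cv2.copyMakeBorder(crop(a,135,190,115,65,4),0,220,0,0,cv2.BORDER_CONSTANT)]))
h=cv2.cvtColor(a,cv2.COLOR_BGR2HSV);m=((h[...,1]>80)&(h[...,0]>15)&(h[...,0]<35)).astype(np.uint8)
mm=m*0;mm[195:250,135:275]=m[195:250,135:275]
for c in cv2.findContours(mm,0,cv2.CHAIN_APPROX_NONE)[0]:
    if cv2.contourArea(c)>150:
        (u,v),r=cv2.minEnclosingCircle(c); print(onz("top",(u,v),106).round(1),r)
```

```text
t 35.3 pos [ 476.4 -307.9   76. ] rot [-1.559 -0.01  -1.572] gap 94.2 F [0.5 0.7 0.3] j [-0.64  0.44  1.6  -0.    1.09 -0.64]
(475, -307, 8, -1.571) -> [-0.0016  0.0679 -0.0022] twist -0.001
[553.1 326.9 106. ] 11.15725040435791
[556.2 242.3 106. ] 11.253217697143555
[558.2 157.2 106. ] 11.253028869628906
```

View pics/s9.png

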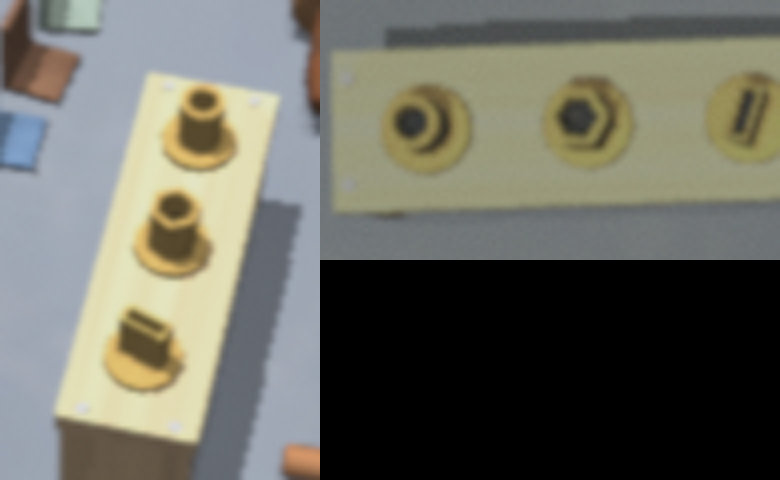

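The hex is flush in hole 2 and the rack is full. Descending on the collar.

Emit:
play_rows --series '[[[-0.0015,0.03,-0.002],0,0],[[-0.0015,0.05,-0.002],0,0],[[-0.0015,0.062,-0.002],0,0],[[-0.0015,0.067,-0.002],0,0],[[-0.0015,0.067,-0.002],0,0],[[-0.0015,0.067,-0.002],0,0],[[-0.0015,0.067,-0.002],0,0.5],[[-0.0015,0.067,-0.002],0,0.5],[[-0.0015,0.067,-0.002],0,0.5],[[-0.0015,0.067,-0.002],0,0.5],[[-0.0015,0.067,-0.002],0,0.5],[[-0.0015,0.067,-0.002],0,0.5],[[-0.0015,0.067,-0.002],0,0.5],[[-0.0015,0.067,-0.002],0,0.5],[[-0.0015,0.067,-0.002],0,0.5],[[-0.0015,0.067,-0.002],0,0.5],[[-0.0015,0.067,-0.002],0,0.5]]'

```text
clock: 37.1
eef_pos: [475.3, -307.4, 9.2]
eef_rot: [-1.558, -0.011, -1.572]
wrist_force: [0.3, 0.0, 0.2]
finger_gap: 46.9
```

Run:
```python
from h import *
to((475,-307,8,-1.571))
```

```text
t 37.1 pos [ 475.3 -307.4    9.2] rot [-1.558 -0.011 -1.572] gap 46.9 F [0.3 0.  0.2] j [-0.64  0.53  1.64 -0.    0.96 -0.64]
(475, -307, 8, -1.571) -> [-0.0004  0.0012 -0.0003] twist -0.001
```

The gap closed to 47 mm, so the collar was not gripped. Looking.

Run:
```python
from h import *
a=manip.camera("top")[:,:,::-1];b=manip.camera("side")[:,:,::-1]
cv2.imwrite("pics/s10.png",np.hstack([crop(b,200,330,130,110,3),crop(a,405,190,100,110,3)]))
```

```text
(no output)
```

View pics/s10.png

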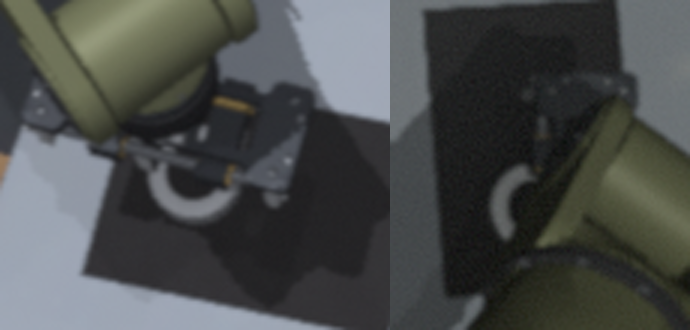

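I'll open, rise and step aside, then measure the collar numerically. Only two picture views are left.

Emit:
play_rows --series '[[[0,0,0],0,0],[[0,0,0],0,0],[[0,0,0],0,0],[[0,0,0],0,0],[[0,0,0],0,0],[[0,0,0],0,0],[[0,0,0],0,0],[[0,0,0],0,0],[[0,0,0],0,0],[[0,-0.03,0],0,0],[[0,-0.07,0],0,0],[[0,-0.1,0],0,0],[[-0.12,-0.11,-0.08],0,0],[[-0.12,-0.11,-0.08],0,0],[[-0.12,-0.11,-0.08],0,0],[[-0.12,-0.11,-0.08],0,0],[[-0.12,-0.11,-0.08],0,0],[[-0.12,-0.11,-0.08],0,0]]'

```text
clock: 39.0
eef_pos: [394.7, -186.7, 117.1]
eef_rot: [-1.558, -0.011, -1.572]
wrist_force: [0.3, 0.2, 0.2]
finger_gap: 94.1
```

```bash
cat > col.py <<'E'
from h import *
a=manip.camera("top")[:,:,::-1];b=manip.camera("side")[:,:,::-1]
cv2.imwrite("pics/t11f.png",a);cv2.imwrite("pics/s11f.png",b)
C={}
for n,im,roi,t in(("top",a,(422,192,62,94),90),("side",b,(235,362,75,65),150)):
    x,y,w,h=roi;g=cv2.cvtColor(np.ascontiguousarray(im),cv2.COLOR_BGR2GRAY)[y:y+h,x:x+w]
    m=(g>(t if n=="top" else 110)).astype(np.uint8)
    for q in cv2.findContours(m,0,cv2.CHAIN_APPROX_NONE)[0]:
        if cv2.contourArea(q)>150:
            e=cv2.fitEllipse(cv2.convexHull(q));p=(e[0][0]+x,e[0][1]+y);C[n]=p
            print(n,np.round(p,1),np.round(e[1],1),cv2.boundingRect(q),onz(n,p,26).round(1))
print(tri(C["top"],C["side"]))
to((475,-307,8,-1.571))
E
python3 col.py
```

```text
top [453.1 258.6] [29.1 29.9] (18, 52, 28, 30) [ 475.8 -307.    26. ]
side [264.5 386.6] [30.9 32.5] (14, 9, 32, 32) [ 475.2 -307.6   26. ]
(array([ 475.47300301, -307.28343201,   25.47902838]), np.float64(0.768953405714492))
t 39.1 pos [ 394.5 -186.8  116.7] rot [-1.558 -0.011 -1.573] gap 93.9 F [ 0.2  0.4 -0.3] j [-0.52  0.11  1.92 -0.    1.1  -0.52]
(475, -307, 8, -1.571) -> [0.1189 0.111  0.0794] twist -0.002
```

The collar hasn't moved: it lies flat at (475.5,-307.3) with its top at 25.5. The pads evidently closed just above it, so the gripping surface starts higher than the tips suggest. I'll go lower and watch the force.

Emit:
play_rows --series '[[[0.119,0.04,0.08],0,0],[[0.119,0.04,0.08],0,0],[[0.119,0.04,0.08],0,0],[[0.119,0.04,0.08],0,0],[[0.119,0.04,0.08],0,0],[[0.119,0.07,0.08],0,0],[[0.119,0.09,0.08],0,0],[[0.119,0.103,0.08],0,0],[[0.119,0.109,0.08],0,0],[[0.119,0.111,0.08],0,0],[[0.119,0.111,0.08],0,0],[[0.119,0.111,0.08],0,0],[[0.119,0.111,0.08],0,0]]'

```text
clock: 40.4
eef_pos: [475.9, -307.3, 8.7]
eef_rot: [-1.558, -0.011, -1.573]
wrist_force: [0.6, 0.0, 0.0]
finger_gap: 93.9
```

Run:
```python
from h import *
to((475.4,-307.3,5.5,-1.571))
```

```text
t 40.4 pos [ 475.9 -307.3    8.7] rot [-1.558 -0.011 -1.573] gap 93.9 F [0.6 0.  0. ] j [-0.64  0.53  1.64 -0.    0.95 -0.63]
(475.4, -307.3, 5.5, -1.571) -> [-0.      0.0032 -0.0006] twist -0.002
```

Emit:
play_rows --series '[[[0,0.001,-0.0005],0,0],[[0,0.002,-0.0005],0,0],[[0,0.003,-0.0005],0,0],[[0,0.0035,-0.0005],0,0],[[0,0.0035,-0.0005],0,0],[[0,0.0035,-0.0005],0,0.32],[[0,0.0035,-0.0005],0,0.32],[[0,0.0035,-0.0005],0,0.32],[[0,0.0035,-0.0005],0,0.32],[[0,0.0035,-0.0005],0,0.32],[[0,0.0035,-0.0005],0,0.32],[[0,0.0035,-0.0005],0,0.32],[[0,0.0035,-0.0005],0,0.32],[[0,0.0035,-0.0005],0,0.32]]'

```text
clock: 41.8
eef_pos: [475.5, -307.3, 5.2]
eef_rot: [-1.557, -0.011, -1.573]
wrist_force: [0.3, -0.0, 0.3]
finger_gap: 64.1
```

Emit:
play_rows --series '[[[0,0,0],0,0.15],[[0,0,0],0,0.15],[[0,0,0],0,0.15],[[0,0,0],0,0.15],[[0,0.001,0],0,0.15],[[0,0.001,0],0,0.15],[[0,0.002,0],0,0.15],[[0,0.002,0],0,0.15],[[0,0.002,0],0,0.15]]'

```text
clock: 42.7
eef_pos: [475.5, -307.3, 3.2]
eef_rot: [-1.558, -0.011, -1.573]
wrist_force: [-0.0, 0.5, 0.8]
finger_gap: 79.5
```

Emit:
play_rows --series '[[[0,0.001,0],0,0.15],[[0,0.001,0],0,0.15],[[0,0.002,0],0,0.15],[[0,0.002,0],0,0.15],[[0,0.002,0],0,0.15]]'

```text
clock: 43.2
eef_pos: [475.5, -307.3, 1.2]
eef_rot: [-1.558, -0.011, -1.573]
wrist_force: [0.8, -0.3, 0.6]
finger_gap: 80.0
```

Emit:
play_rows --series '[[[0,0,0],0,0.32],[[0,0,0],0,0.32],[[0,0,0],0,0.32],[[0,0,0],0,0.32],[[0,0,0],0,0.32],[[0,0,0],0,0.32],[[0,0,0],0,0.32]]'

```text
clock: 43.9
eef_pos: [475.5, -307.4, 1.2]
eef_rot: [-1.558, -0.011, -1.573]
wrist_force: [-0.1, 0.6, -0.0]
finger_gap: 67.9
```

Emit:
play_rows --series '[[[0,0,0],0,0.5],[[0,0,0],0,0.5],[[0,0,0],0,0.5],[[0,0,0],0,0.5],[[0,0,0],0,0.5],[[0,0,0],0,0.5]]'

```text
clock: 44.5
eef_pos: [475.5, -307.4, 1.2]
eef_rot: [-1.558, -0.011, -1.573]
wrist_force: [-0.2, 0.0, 0.7]
finger_gap: 67.8
```

Gripped, but the evidence (contact only at this height) says the tips ride some 20 mm higher when open, so the bite is shallow. I'll open, lower 8 mm more in small steps and regrip.

Emit:
play_rows --series '[[[0,0,0],0,0.15],[[0,0,0],0,0.15],[[0,0,0],0,0.15],[[0,0,0],0,0.15],[[0,0.002,0],0,0.15],[[0,0.004,0],0,0.15],[[0,0.006,0],0,0.15],[[0,0.008,0],0,0.15],[[0,0.008,0],0,0.15],[[0,0.008,0],0,0.15]]'

```text
clock: 45.5
eef_pos: [475.6, -307.4, -6.9]
eef_rot: [-1.558, -0.011, -1.573]
wrist_force: [-0.1, 0.3, 0.4]
finger_gap: 80.0
```

Emit:
play_rows --series '[[[0,0,0],0,0.5],[[0,0,0],0,0.5],[[0,0,0],0,0.5],[[0,0,0],0,0.5],[[0,0,0],0,0.5],[[0,0,0],0,0.5],[[0,0,0],0,0.5],[[0,0,0],0,0.5],[[0,0,0],0,0.5],[[0,0,0],0,0.5]]'

```text
clock: 46.5
eef_pos: [475.6, -307.5, -6.8]
eef_rot: [-1.558, -0.011, -1.573]
wrist_force: [0.6, 0.6, 2.2]
finger_gap: 69.7
```

Run:
```python
from h import *
to((475.4,-307.3,1,-1.571))
```

```text
t 46.5 pos [ 475.6 -307.5   -6.8] rot [-1.558 -0.011 -1.573] gap 69.7 F [0.6 0.6 2.2] j [-0.64  0.55  1.65 -0.    0.92 -0.64]
(475.4, -307.3, 1, -1.571) -> [-0.0001 -0.0078 -0.0001] twist -0.002
```

Emit:
play_rows --series '[[[0,-0.01,0],0,0.5],[[0,-0.03,0],0,0.5],[[0,-0.06,0],0,0.5],[[0,-0.1,0],0,0.5],[[0,-0.14,0],0,0.5],[[0,-0.17,0],0,0.5],[[0,-0.185,0],0,0.5],[[0,-0.185,0],0,0.5],[[0,-0.185,0],0,0.5],[[0,-0.185,0],0,0.5]]'

```text
clock: 47.5
eef_pos: [472.7, -305.0, 176.8]
eef_rot: [-1.559, -0.01, -1.573]
wrist_force: [-0.0, -0.4, -2.4]
finger_gap: 69.2
```

Run:
```python
from h import *
to((516,-79.5,180,-1.571))
```

```text
t 47.5 pos [ 472.7 -305.   176.8] rot [-1.559 -0.01  -1.573] gap 69.2 F [-0.  -0.4 -2.4] j [-0.64  0.32  1.51 -0.    1.3  -0.64]
(516, -79.5, 180, -1.571) -> [-0.2256 -0.0049  0.043 ] twist -0.002
```

Emit:
play_rows --series '[[[-0.03,-0.005,0.006],0,0.5],[[-0.07,-0.005,0.014],0,0.5],[[-0.11,-0.005,0.022],0,0.5],[[-0.15,-0.005,0.03],0,0.5],[[-0.19,-0.005,0.037],0,0.5],[[-0.215,-0.005,0.041],0,0.5],[[-0.2255,-0.005,0.043],0,0.5],[[-0.2255,-0.005,0.043],0,0.5],[[-0.2255,-0.005,0.043],0,0.5],[[-0.2255,-0.005,0.043],0,0.5]]'

```text
clock: 48.5
eef_pos: [515.8, -80.8, 179.8]
eef_rot: [-1.56, -0.01, -1.574]
wrist_force: [-0.4, -0.2, -1.8]
finger_gap: 69.8
```

Run:
```python
from h import *
b=manip.camera("side")[:,:,::-1]; cv2.imwrite("pics/s12.png",crop(b,260,200,110,120,5))
to((516,-79.5,130,-1.571),(516,-79.5,100,-1.571))
```

```text
t 48.5 pos [515.9 -80.7 179.9] rot [-1.56  -0.01  -1.574] gap 69.5 F [-0.7 -0.4 -1.5] j [-0.22  0.23  1.61 -0.01  1.28 -0.22]
(516, -79.5, 130, -1.571) -> [-0.0017  0.0498 -0.0004] twist -0.003
(516, -79.5, 100, -1.571) -> [-0.002   0.0798 -0.0007] twist -0.003
```

View pics/s12.png

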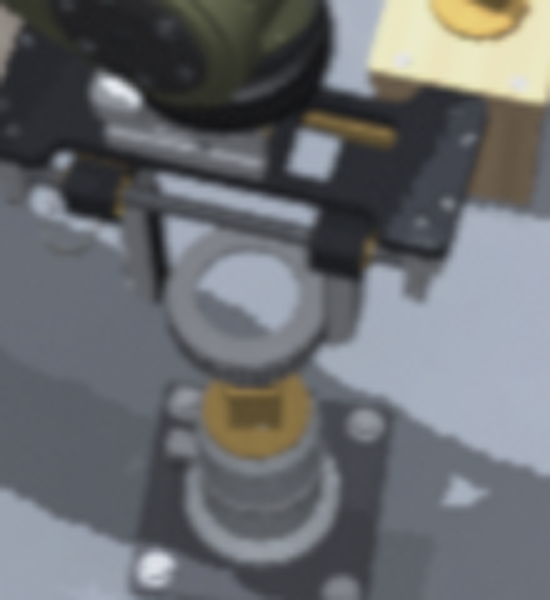

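The collar is held level at crop (247,300), with the square nozzle below at (256,415). A numeric check of the collar's lateral offset from the TCP comes before lowering.

Run:
```python
from h import *
b=manip.camera("side")[:,:,::-1].copy();x,y,w,h=300,248,25,25
g=cv2.resize(cv2.cvtColor(b[y:y+h,x:x+w],cv2.COLOR_BGR2GRAY),None,fx=8,fy=8,interpolation=cv2.INTER_CUBIC)
m=(g>135).astype(np.uint8);c=max(cv2.findContours(m,0,cv2.CHAIN_APPROX_NONE)[0],key=cv2.contourArea)
bx=cv2.boundingRect(c);print(x+bx[0]/8,y+bx[1]/8,bx[2]/8,bx[3]/8)
for z in(210,213):print(onz("side",(309.4,260),z).round(1))
print(proj("side",[(515.9,-80.7,212),(516,-79.5,100)]).round(1))
```

```text
300.0 250.5 20.625 16.625
[516.7 -84.  210. ]
[517.3 -85.5 213. ]
[[309.4 258. ]
 [311.1 282.1]]
```

Emit:
play_rows --series '[[[-0.001,0.015,0],0,0.5],[[-0.0015,0.03,-0.0005],0,0.5],[[-0.002,0.045,-0.0005],0,0.5],[[-0.002,0.058,-0.0005],0,0.5],[[-0.002,0.068,-0.0005],0,0.5],[[-0.002,0.076,-0.0005],0,0.5],[[-0.002,0.08,-0.0005],0,0.5],[[-0.002,0.08,-0.0005],0,0.5],[[-0.002,0.08,-0.0005],0,0.5]]'

```text
clock: 49.5
eef_pos: [516.5, -79.4, 100.3]
eef_rot: [-1.559, -0.01, -1.574]
wrist_force: [-0.4, -0.5, -0.7]
finger_gap: 69.4
```

Run:
```python
from h import *
to((516,-79.5,88,-1.571),(516,-79.5,80,-1.571))
```

```text
t 49.5 pos [516.5 -79.4 100.3] rot [-1.559 -0.01  -1.574] gap 69.4 F [-0.4 -0.5 -0.7] j [-0.22  0.32  1.7  -0.01  1.11 -0.21]
(516, -79.5, 88, -1.571) -> [-0.      0.0123 -0.0007] twist -0.003
(516, -79.5, 80, -1.571) -> [-0.0001  0.0203 -0.0008] twist -0.003
```

Emit:
play_rows --series '[[[0,0.003,-0.0005],0,0.5],[[0,0.006,-0.0005],0,0.5],[[0,0.009,-0.0005],0,0.5],[[0,0.012,-0.0005],0,0.5],[[0,0.014,-0.0005],0,0.5],[[0,0.014,-0.0005],0,0.5],[[0,0.014,-0.0005],0,0.5]]'

```text
clock: 50.2
eef_pos: [516.2, -79.5, 86.3]
eef_rot: [-1.559, -0.01, -1.574]
wrist_force: [0.2, 0.0, -1.8]
finger_gap: 69.6
```

Emit:
play_rows --series '[[[0,0.001,0],0,0.5],[[0,0.002,0],0,0.5],[[0,0.003,0],0,0.5],[[0,0.004,0],0,0.5],[[0,0.005,0],0,0.5],[[0,0.006,0],0,0.5],[[0,0.006,0],0,0.5],[[0,0.006,0],0,0.5]]'

```text
clock: 51.0
eef_pos: [516.3, -79.6, 80.3]
eef_rot: [-1.559, -0.01, -1.574]
wrist_force: [0.3, -0.6, -2.7]
finger_gap: 69.4
```

No contact force yet, and the collar is about 1 mm from seated. Lower 1 mm, release, and retreat.

Emit:
play_rows --series '[[[0,0.001,0],0,0.5],[[0,0.001,0],0,0.5],[[0,0.001,0],0,0.5],[[0,0.001,0],0,0],[[0,0.001,0],0,0],[[0,0.001,0],0,0],[[0,0.001,0],0,0],[[0,0.001,0],0,0],[[0,0.001,0],0,0],[[0,0.001,0],0,0],[[0,0.001,0],0,0],[[0,-0.02,0],0,0],[[0,-0.06,0],0,0],[[0,-0.1,0],0,0],[[0,-0.15,0],0,0],[[0,-0.15,-0.1],0,0],[[0,-0.15,-0.15],0,0],[[0,-0.15,-0.15],0,0],[[0,-0.15,-0.15],0,0],[[0,-0.15,-0.15],0,0]]'

```text
clock: 53.0
eef_pos: [364.6, -77.8, 229.3]
eef_rot: [-1.557, -0.011, -1.575]
wrist_force: [1.0, -0.2, 0.1]
finger_gap: 94.2
```

Run:
```python
from h import *
a=manip.camera("top")[:,:,::-1].copy();b=manip.camera("side")[:,:,::-1].copy()
cv2.imwrite("pics/f13.png",np.vstack([np.hstack([crop(b,275,255,75,70,5),crop(a,315,205,75,70,5)]),cv2.copyMakeBorder(crop(b,320,110,75,45,5),0,0,0,375,cv2.BORDER_CONSTANT)]))
for n,im,roi in(("top",a,(325,210,60,55)),("side",b,(290,260,45,45))):
    g=cv2.cvtColor(im,cv2.COLOR_BGR2GRAY);x,y,w,hh=roi
    e=cv2.HoughCircles(cv2.resize(g[y:y+hh,x:x+w],None,fx=4,fy=4,interpolation=cv2.INTER_CUBIC),cv2.HOUGH_GRADIENT,1,40,param1=80,param2=15,minRadius=50,maxRadius=75)
    if e is not None:
        for u,v,r in e[0][:2]:
            p=(x+u/4-.375,y+v/4-.375); print(n,"collar",p,r/4,onz(n,p,112).round(1))
h=cv2.cvtColor(a,cv2.COLOR_BGR2HSV);m=((h[...,1]>80)&(h[...,0]>15)&(h[...,0]<35)).astype(np.uint8)
for c in cv2.findContours(m,0,cv2.CHAIN_APPROX_NONE)[0]:
    (u,v),r=cv2.minEnclosingCircle(c)
    if cv2.contourArea(c)>120 and 195<v<260 and 130<u<400:print(onz("top",(u,v),106).round(1),r)
to((0,0,0,0))
```

```text
top collar (np.float32(354.75), np.float32(238.25)) 15.45 [516.7 -79.2 112. ]
side collar (np.float32(310.75), np.float32(277.25)) 16.025 [514.  -74.1 112. ]
[515.5 -79.8 106. ] 9.276387214660645
[552.8 326.2 106. ] 11.237574577331543
[556.1 242.3 106. ] 11.22253131866455
[558.3 157.2 106. ] 11.27245044708252
t 53.1 pos [365.4 -77.8 228.7] rot [-1.559 -0.01  -1.574] gap 93.8 F [ 0.  -0.2 -0.6] j [-0.3  -0.16  1.9  -0.01  1.38 -0.3 ]
(0, 0, 0, 0) -> [-0.0789  0.2235 -0.3684] twist -1.574
```

View pics/f13.png

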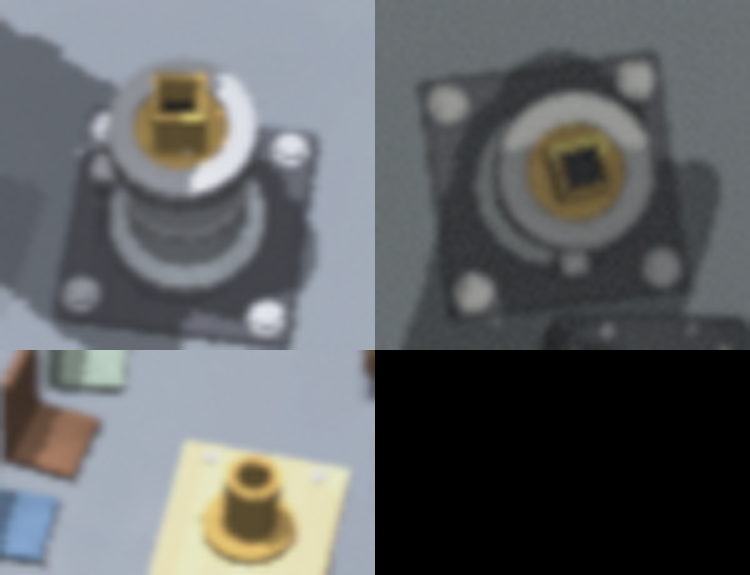

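The collar's ring in the side crop spans (108–257, 58–197), the same outline as at the start. It sits level over the square nozzle, and the rack positions match their holes. Handing in.

```bash
python3 -c "
from cell import manip
print(manip.sign_off())"
```

```text
the job is handed in; nothing more can be done
None
```

The changeover is done and handed in at about 53 s of the 150 s allowed. The square nozzle is in the extruder with the collar back down over it, and the hex nozzle that was fitted is in rack hole 2. `sign_off` gives no verdict, so this rests on my own checks:

- **Collar:** in the top view its centre is at (516.7, -79.2), against (515.7, -79.2) at the start. In the side picture it has the same outline as before it was removed, so it looks level and fully down.
- **Square nozzle:** it looked flush on the rim before the collar went on. Its flange now measures (515.5, -79.8), about 1 mm from the mouth centre.
- **Rack:** the flanges are at (552.8, 326.2), (556.1, 242.3) and (558.3, 157.2), each within about 1 mm of where that hole's nozzle sat at the start. The hex looked flush in the picture.
- **Robot:** it is clear of everything, gripper open.

**Problems and disagreements:**
- **Collar regrip:** my first regrip from the mat closed above the collar, because the fingertips seem to ride roughly 20 mm higher when open. The collar did not move, and I gripped it again lower down.
- **Side-view circle fit:** the last automatic fit put the collar about 5 mm off in y. I put that down to a shadow edge, since the top view and the unchanged side outline both contradict it.
- **Tool tilt:** the tool drifted about 15 mrad off vertical during the run. The last pictures show no visible tilt in the parts.

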